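# Make up the doming kit and the stone-checking kit

## Robot

A 6-joint arm with a two-finger parallel gripper is mounted at the origin on a cart in front of the work surface, level with it; the furniture and walls round the work are solid. World frame = base frame: x ahead of the robot, y to its left, z up, the work surface at z = 0. Lengths are in m, angles in rad, forces in N, time in s.
With the tool pointing down it reaches from about 0.4 to 0.825 m from the base axis. Payload 7 kg.
Tool frame: the origin (TCP) lies at the very end of the fingers, on their centre line; the grasp point (between the pads) lies 19 mm behind it; z points along the fingers, y is the direction in which the jaws open and shut (so a half turn about z gives the same grasp; the last joint's range is limited). The gripper opens to 88 mm and grips with 3 to 60 N. Pads are 19 mm wide; open, the fingers measure 130 mm over their backs; the gripper's body (78 mm by 193 mm) begins 47 mm behind the grasp point.
Start: joints at [-0.885, 0.359, 0.012, 0, -1.224, -0.288], TCP at [0.261, -0.622, 0.227] pointing down, gripper open.
Joint ranges: [-3.07, 3.07], [-1.43, 2.12], [-1.02, 1.25], [-3.03, 1.67], [-3.05, -0], [-3.03, 3.03]. Speed limits (rad/s): [2.39, 2.39, 3.01, 3.14, 3.14, 3.14].

## Interface

Orientations are given as [roll, pitch, yaw] about the fixed x, y, z axes, in that order (R = Rz(yaw) Ry(pitch) Rx(roll)).
In Python, from station import arm, eyes, job, outline_of gives the robot as it stands.
- The arm moves only by the tool apply_moves, never from a script. Its argument "moves" is a list of rows, each a list of 5 numbers: the opening, from -1 (shut) to 1 (fully open), then the shift along the tool's x, y, z in m, then the turn about the tool's z in rad. A call has 1 to 12 rows; each row shifts and turns the commanded pose from where the row before left it, along the tool's axes as they then stand; what a row does not reach is not made up. A row lasts 1/12 s, in which the tool goes at most 41.7 mm and 7.16 degrees, less where a joint would pass 70% of its speed; a pose out of reach is approached as far as the arm can. A call with a gripper value outside its range is refused whole. The fingers move at their own pace and stop on an object; "newtons" is the grip in N (left out, the last holds). Time passes only in rows, so rows that do not move let the fingers close. It gives the time, the measured TCP pose, the force and the opening at its end, in the units of the state.
- arm.get_state(): the state, without advancing time (a new reading comes with each control period).
- eyes.grab_frame(name): name is "scene" or "top" or "wrist"; returns a dict with "color" (480x640x3 uint8, red, green, blue), "z_map" (480x640 float32, m along the optical axis (not along the pixel's ray), 0 where there is no reading), "camera_matrix" (3x3 intrinsics, pixels), "extrinsics" (4x4, takes a point from camera to world coordinates). Camera axes: x right, y up, looking along -z (the intrinsics and any distortion apply to the point x, -y, -z); pixel columns grow to the right and rows downward; lengths in m; the calibration is good to about 2 mm. A picture is of the moment at which its call begins.
- job.job_done(): hands the job in, once; it reports no verdict.
Trained networks look in a picture, given as the dict that the camera call returned (one of the last four; its "shot" number tells which), for a name from the list of things; names that differ only in an ending like _2 or _b are one class to them, and where a whole thing is asked for, a point or a joint stands for the part that bears it (a point fixed in the world has none). Each returns a list of dicts, best first, with "score" (0 to 1); they miss things now and then, are a little off and sometimes report something else, mostly with a low value. They report only what shows in the picture. A call takes as long as a camera call.
- outline_of(label, picture): "region" (480x640 bool, what is visible of it) and "extent" ([left, top, right, bottom] in pixels, round what is visible of it).
The state is a dict: "t": time; "q": joint angles; "qd": joint speeds; "joint_efforts": joint torques, N m; "eef_pos": TCP position; "ee_rot": TCP orientation; "force": force on the tool from outside, world axes, zero at the start; "moment": the same for the moment, N m; "width": finger opening in m.
Only numpy, scipy, OpenCV 4.12 (cv2) and the standard library are available. Lean on these libraries where they do the work, as an engineer would, in place of code of your own. Each camera call takes 0.05 s, during which the arm holds its last target.

## Task

Make up the two kits from the stock between the trays: the brass doming cube, the steel doming punch and the beeswax puck into the blue tray, and the folding loupe and the red lid (the stone dish, open side up) into the yellow tray. Lay each thing flat in the tray, centred on its own dark outline and lined up with it. Leave the steel block, the fire brick and the masking tape where they are.

Things in the scene. Friction and masses are not known exactly. Their poses are not given: they have to be found in the camera images.
- doming_tray: Blue flat kit tray, fixed, 230 (x) x 140 (y) mm; left or right of the stock. Origin: centre of its underside on the bench, z up. Floor top at 4 mm, rim 12 mm high and 7 mm thick. Flat dark outlines on its x axis (y = 0): 60 mm square for the cube at x = -80 mm; slot 80 x 20 mm, long along x, for the punch at x = 0; 56 mm disc for the wax at x = +80 mm.
- loupe_tray: Yellow kit tray, fixed, with the size, rim, floor height and axes of the blue one, on the other side of the stock. Flat dark outlines on its x axis (y = 0): a rounded one 78 x 36 mm, long along x, for the loupe, centred at x = -55 mm; a 62 mm disc for the red lid at x = +65 mm.
- doming_cube_center (a point): Brass doming cube, 50 mm each way, with round hollows in its faces; stands on the bench, about 0.5 kg. The point is its centre, half-way up; z is up. x and y square to its side faces.
- punch_center (a point): Steel doming punch lying on its side, 69 mm long along its y, shank 10 mm wide (ball at one end 14 mm), 12 mm high; does not roll. Pick it at the middle, across its x. The point is the middle of its length, 6 mm above its underside; z is up.
- wax_center (a point): Round puck of yellow beeswax, 45 mm diameter, 17 mm high (rigid), lying flat. The point is its centre, half-way up; z is up. 
- loupe_center (a point): Opened folding loupe lying flat: white case (+y) and black lens ring (-y) end to end, 61 mm long along its y, 29 mm overall along x, 12 mm high. The point is the middle of the whole, 6 mm above its underside; z up. Grip the case (24 mm wide) across x, at x = -2 mm, y = +12 mm from the point.
- red_lid_center (a point): Red screw lid lying open side up like a little dish, 51 mm diameter, 14 mm high, 20 g. The point is its centre, half-way up; z is up. 
- steel_block_center (a point): Bystander among the stock: grey steel bench block, 48 (x) x 62 (y) x 38 mm high. Leave it alone. The point is its centre, half-way up; z is up. 
- fire_brick_center (a point): Bystander behind the stock: scorched soft fire brick, 77 (x) x 57 (y) x 30 mm high. Leave it alone. The point is its centre, half-way up; z is up. 
- tape_roll_center (a point): Bystander behind the stock: roll of masking tape lying flat, 100 mm diameter, 25 mm high. Leave it alone. The point is its centre, half-way up; z is up. (A fixed shelf hangs over the back of the bench from x = 0.63 m on, its underside 0.52 m above the bench: keep the wrist low, carry things about 0.1 m up.)

How it is judged:
At the end, for the whole second after the job is handed in: Cube, punch and wax in the blue tray, loupe and lid in the yellow one: each flat on the floor (tilt < 0.12 rad), at rest, centre within 12 mm of its outline's centre along each tray axis; punch and loupe along the tray's x, cube square to the tray, all within 0.3 rad (x of doming_cube_center in the frame of doming_tray between -0.092 and -0.068 m and y of doming_cube_center in the frame of doming_tray between -0.012 and 0.012 m and z of doming_cube_center in the frame of doming_tray between 0.025 and 0.035 m and angle between each of doming_cube_center, punch_center, wax_center, loupe_center, red_lid_center's own z axis and vertical below 0.12 rad and linear speed of each of doming_cube, punch, wax, loupe, red_lid below 0.02 m/s and angular speed of each of doming_cube, punch, wax, loupe, red_lid below 0.2 rad/s and (angle between the x axis of doming_cube_center and the x axis of doming_tray, either way round below 0.3 rad or angle between the y axis of doming_cube_center and the x axis of doming_tray, either way round below 0.3 rad) and x of punch_center in the frame of doming_tray between -0.012 and 0.012 m and y of punch_center in the frame of doming_tray between -0.012 and 0.012 m and z of punch_center in the frame of doming_tray between 0.006 and 0.016 m and angle between the y axis of punch_center and the x axis of doming_tray, either way round below 0.3 rad and x of wax_center in the frame of doming_tray between 0.068 and 0.092 m and y of wax_center in the frame of doming_tray between -0.012 and 0.012 m and z of wax_center in the frame of doming_tray between 0.0085 and 0.0185 m and x of loupe_center in the frame of loupe_tray between -0.067 and -0.043 m and y of loupe_center in the frame of loupe_tray between -0.012 and 0.012 m and z of loupe_center in the frame of loupe_tray between 0.006 and 0.016 m and angle between the y axis of loupe_center and the x axis of loupe_tray, either way round below 0.3 rad and x of red_lid_center in the frame of loupe_tray between 0.053 and 0.077 m and y of red_lid_center in the frame of loupe_tray between -0.012 and 0.012 m and z of red_lid_center in the frame of loupe_tray between 0.007 and 0.017 m); the robot touches nothing.
It fails at once if the steel block is moved by more than 15 mm (distance of steel_block_center from where it was at the start of the episode above 0.015 m).
It fails at once if the fire brick is moved by more than 15 mm (distance of fire_brick_center from where it was at the start of the episode above 0.015 m).
It fails at once if the roll of masking tape is moved by more than 15 mm (distance of tape_roll_center from where it was at the start of the episode above 0.015 m).
It also fails if it takes over 120 s, if anything falls off the work surface, if the arm or the gripper's body presses on something with over 40 N, if the wrist force passes 120 N, or if a joint passes its speed limit or range.

## Working session

There is one attempt and no reset: what is moved stays moved. The work goes in short steps, Python scripts to look and compute and a tool call to move; the robot and the scene stay as the last step left them, time stands still between calls to the robot, and variables do not carry over. Pictures are saved under pics/ and viewed, and the job is handed in when it is done.

Besides the shell and the picture viewer there is one more tool, called after "Emit:" as a command line: name --pt "numbers of a row" for each row, then --argument value for the rest. apply_moves: Moves the arm, as the interface text tells. Its arguments: {"type":"object","properties":{"moves":{"type":"array","items":{"type":"array","items":{"type":"number"}}},"newtons":{"type":"number"}},"required":["moves"]}

```bash
ls; mkdir -p pics; python3 - <<'E'
from station import arm, eyes, job, outline_of
import cv2
print(arm.get_state())
for n in ("scene","top"):
    f=eyes.grab_frame(n)
    cv2.imwrite(f"pics/{n}0.png",f["color"][:,:,::-1])
    print(n,f["camera_matrix"],f["extrinsics"],f["shot"], f.keys())
E
```

```text
pics
{'t': 0.0, 'q': array([-8.84916606e-01,  3.59406199e-01,  1.10474777e-02, -3.78193517e-04,
       -1.22409273e+00, -2.88130587e-01]), 'qd': array([0.00042468, 0.00010404, 0.00142793, 0.00093922, 0.00082497,
       0.00044083]), 'joint_efforts': array([ 1.50246509e-03, -5.82718742e+01,  2.93056619e+01,  6.99717075e+00,
        6.89963999e-03, -1.65563106e-04]), 'eef_pos': array([ 0.26126538, -0.62184637,  0.22560019]), 'ee_rot': array([ 3.13990473e+00, -1.29503601e-04, -2.74397221e+00]), 'force': array([0.20026529, 1.33088921, 0.13746452]), 'moment': array([-0.00019659,  0.01859834, -0.0333956 ]), 'width': 0.08745719132074876}
scene [[577.97006103   0.         325.4951125 ]
 [  0.         577.97006103 236.81998027]
 [  0.           0.           1.        ]] [[-0.83659052  0.31095702 -0.45102331 -0.01154407]
 [-0.54781081 -0.48150324  0.68414761  0.83191377]
 [-0.00442868  0.81942685  0.57316667  0.78824548]
 [ 0.          0.          0.          1.        ]] 1 dict_keys(['color', 'z_map', 'camera_matrix', 'extrinsics', 'shot'])
top [[524.85923523   0.         323.82692753]
 [  0.         524.85923523 243.68042652]
 [  0.           0.           1.        ]] [[ 0.02816812  0.9976933  -0.06176279  0.49284255]
 [-0.99945397  0.02917772  0.01550574 -0.02772184]
 [ 0.01727207  0.0612923   0.99797041  1.05073785]
 [ 0.          0.          0.          1.        ]] 2 dict_keys(['color', 'z_map', 'camera_matrix', 'extrinsics', 'shot'])
```

View pics/scene0.png

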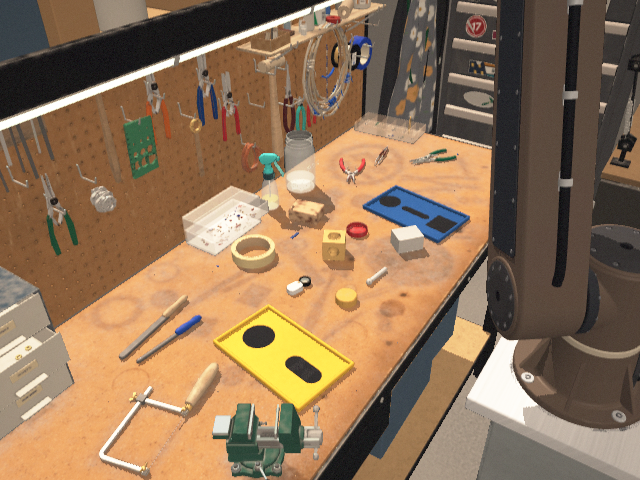

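View pics/top0.png

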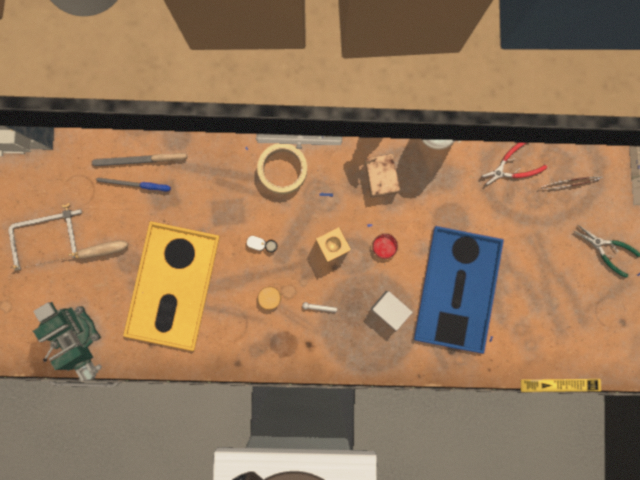

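The top view shows the yellow tray on the left (+y, px 125-217, 222-350) and the blue one on the right (px 415-502, 227-353). The stock lies between them: loupe (262,244), wax (269,298), punch (320,307), cube (332,246), lid (385,247) and steel block (390,311).

```bash
cat > h.py <<'E'
from station import arm, eyes, job, outline_of
import cv2, numpy as np
def cloud(f):
    K=f["camera_matrix"];T=f["extrinsics"];z=f["z_map"]
    v,u=np.mgrid[0:480,0:640]
    p=np.stack([(u-K[0,2])/K[0,0]*z,-(v-K[1,2])/K[1,1]*z,-z],-1)
    return p@T[:3,:3].T+T[:3,3]
def plane(f,uv,h):
    K=f["camera_matrix"];T=f["extrinsics"];uv=np.asarray(uv,float)
    d=np.stack([(uv[:,0]-K[0,2])/K[0,0],-(uv[:,1]-K[1,2])/K[1,1],-np.ones(len(uv))],-1)@T[:3,:3].T
    s=(h-T[2,3])/d[:,2]
    return T[:3,3]+d*s[:,None]
def rect(xy):
    r=cv2.minAreaRect((np.asarray(xy)*1000).astype(np.float32))
    b=cv2.boxPoints(r); e=[b[1]-b[0],b[2]-b[1]]; e.sort(key=lambda a:-np.hypot(*a))
    return np.array(r[0]).round(1),[round(float(np.hypot(*a)),1) for a in e],round(float(np.arctan2(e[0][1],e[0][0])),3)
E
python3 - <<'E'
from h import *
H=dict(doming_tray=.012,loupe_tray=.012,doming_cube_center=.05,punch_center=.012,wax_center=.017,loupe_center=.012,red_lid_center=.014,steel_block_center=.038,fire_brick_center=.03,tape_roll_center=.025)
for cam in ("top","scene"):
    f=eyes.grab_frame(cam); C=cloud(f)
    for n,h in H.items():
        o=outline_of(n,f)
        for d in o[:2]:
            m=d["region"]; P=C[m&(f["z_map"]>0)]
            top=P[abs(P[:,2]-h)<.006]
            v,u=np.nonzero(m); Q=plane(f,np.c_[u,v],h)
            print(cam,n,round(d["score"],2),np.array(d["extent"]),"z",np.percentile(P[:,2],[5,50,95]).round(4),"top med",np.median(top[:,:2],axis=0).round(4) if len(top) else None, rect(top[:,:2]) if len(top)>5 else None,"|pl",rect(Q[:,:2]))
E
```

```text
top doming_tray 0.59 [412.8 225.8 504.9 354.6] z [0.0006 0.0042 0.0113] top med [ 0.4686 -0.311 ] (array([ 475.5, -314.1]), [231.9, 142.6], -0.164) |pl (array([ 475.7, -312.8]), [232.5, 144.5], -0.158)
top loupe_tray 0.67 [123.2 220.5 216.3 351.2] z [0.0014 0.0048 0.0118] top med [0.4571 0.2579] (array([466.8, 254.8]), [232.2, 142.9], -0.178) |pl (array([466.7, 253.8]), [231.6, 141.9], -0.177)
top doming_cube_center 0.81 [315.5 230.4 350.6 263.7] z [0.0359 0.0488 0.0523] top med [ 0.5542 -0.0603] (array([554.9, -60. ]), [49.7, 49.0], -1.077) |pl (array([554.3, -60.1]), [49.7, 49.6], -1.079)
top wax_center 0.66 [256.4 286.  283.7 308.5] z [0.0137 0.017  0.0203] top med [0.4482 0.0615] (array([448.1,  60.8]), [43.1, 41.1], -1.548) |pl (array([448.2,  61.5]), [44.0, 41.6], -0.755)
top loupe_center 0.77 [245.7 235.5 280.1 254.9] z [0.0013 0.0104 0.0143] top med [0.5537 0.0823] (array([553.9,  80.1]), [61.3, 25.1], 1.416) |pl (array([553.7,  79.1]), [62.9, 25.6], 1.388)
top red_lid_center 0.57 [373.1 232.  398.1 259.1] z [-0.0006  0.0026  0.0098] top med [ 0.5674 -0.1509] (array([ 557.7, 
[... 2370 characters left out ...]
[ 556.3, -166.5]), [53.7, 50.0], -0.82) |pl (array([ 552.6, -158.5]), [63.9, 50.4], -1.02)
scene steel_block_center 0.93 [390.2 226.2 422.4 254.4] z [0.0056 0.0334 0.0405] top med [ 0.4299 -0.1748] (array([ 430. , -177.9]), [64.6, 50.7], 0.915) |pl (array([ 421.6, -158.3]), [91.7, 80.4], -0.71)
scene fire_brick_center 0.74 [290.9 200.  325.5 226.2] z [0.0029 0.0279 0.0327] top med [ 0.6946 -0.1506] (array([ 695.7, -154.2]), [76.9, 60.1], 0.186) |pl (array([ 685.1, -139.5]), [97.5, 89.4], 0.154)
scene tape_roll_center 0.89 [228.6 234.8 278.1 265.4] z [0.0018 0.0193 0.0269] top med [0.7039 0.0458] (array([707. ,  40.5]), [103.9, 96.9], -0.967) |pl (array([698.4,  52.2]), [126.7, 96.5], -0.918)
```

```bash
python3 - <<'E'
from h import *
f=eyes.grab_frame("top"); C=cloud(f); im=f["color"].astype(int)
g=f["color"]
# dark outlines in trays
for n in ("doming_tray","loupe_tray"):
    d=outline_of(n,f)[0]; l,t,r,b=[int(a) for a in d["extent"]]
    m=np.zeros((480,640),np.uint8); m[t:b,l:r]=(im[t:b,l:r].max(-1)<70)
    k,lab,st,ce=cv2.connectedComponentsWithStats(m)
    for i in range(1,k):
        if st[i,4]>60:
            v,u=np.nonzero(lab==i); Q=plane(f,np.c_[u,v],.004)
            print(n,ce[i].round(1),st[i,4],"mean",(Q.mean(0)[:2]*1000).round(1),rect(Q[:,:2]))
# punch: low saturation bright in window
l,t,r,b=296,295,345,320
w=g[t:b,l:r]; hsv=cv2.cvtColor(w,cv2.COLOR_RGB2HSV)
m=(hsv[...,1]<90)&(hsv[...,2]>90)
k,lab,st,ce=cv2.connectedComponentsWithStats(m.astype(np.uint8)); i=1+np.argmax(st[1:,4])
v,u=np.nonzero(lab==i); Q=plane(f,np.c_[u+l,v+t],.008)
print("punch",st[i],(Q.mean(0)*1000).round(1),rect(Q[:,:2]))
P=C[t:b,l:r].reshape(-1,3); P=P[(P[:,2]>.006)]; print("depth",len(P),(P.mean(0)*1000).round(1),rect(P[:,:2]))
for n in("punch_center","red_lid_center"):
  for cam in("top","scene"):
    f2=eyes.grab_frame(cam) 
    for d in outline_of(n,f2)[:2]:
        P=cloud(f2)[d["region"]]; print(n,cam,d["score"],np.array(d["extent"]),rect(P[P[:,2]>.004][:,:2]))
cv2.imwrite("pics/zoom0.png",cv2.resize(g[220:340,235:435,::-1],(800,480),interpolation=cv2.INTER_CUBIC))
E
```

```text
doming_tray [465.4 249.4] 546 mean [ 554.5 -328.3] (array([ 554.3, -328.5]), [51.7, 50.8], -0.765)
doming_tray [458.3 288.7] 309 mean [ 475.4 -314.9] (array([ 475.6, -315. ]), [75.2, 16.9], -0.164)
doming_tray [451.2 328.6] 821 mean [ 396.1 -301.8] (array([ 396.2, -301.8]), [57.1, 56.2], 1.402)
loupe_tray [179.2 253.2] 622 mean [530.3 242.7] (array([529.8, 242.1]), [53.9, 53.4], 0.043)
loupe_tray [165.7 312.7] 511 mean [412.2 264. ] (array([412.4, 264.1]), [70.9, 29.9], -0.174)
punch [  6   7  36  12 221] [430.8 -40.3   8. ] (array([430.8, -39.1]), [70.2, 14.3], 1.446)
depth 170 [434.2 -35.3  47. ] (array([438. , -34.4]), [95.1, 56.2], 0.656)
punch_center top 0.69 [246.8 235.9 277.6 253.9] (array([535.9,  36.8]), [152.2, 30.5], 1.18)
punch_center top 0.57 [301.6 303.8 338.4 311.6] (array([449.3, -44.8]), [67.1, 65.2], -0.398)
punch_center scene 0.66 [347.2 219.  370.6 237.9] (array([ 557.5, -167.7]), [53.2, 53.2], -0.419)
red_lid_center top 0.75 [372.4 232.9 399.1 261.1] (array([ 556.5, -164.7]), [49.2, 48.6], 1.209)
red_lid_center scene 0.78 [348.6 219.3 369.1 238.6] (array([ 557.6, -166.1]), [53.9, 49.7], -1.394)
red_lid_center scene 0.26 [292.8 199.7 327.7 226.8] (array([369.7, 335.6]), [1248.7, 86.9], -0.985)
```

View pics/zoom0.png

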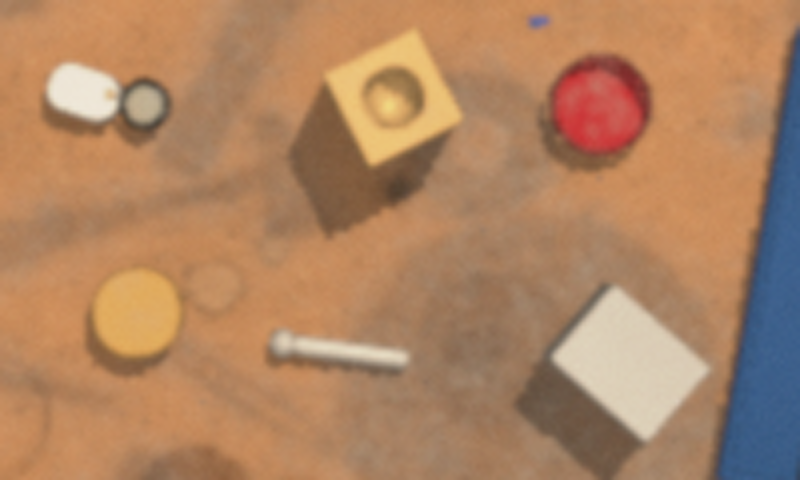

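The zoom shows the cube turned about 28°, the punch lying nearly along y with its ball at the +y end, the loupe's white case at its +y end, and the lid open side up. I'll do the cube first.

```bash
cat > go.py <<'E'
from h import *
import sys
from scipy.spatial.transform import Rotation as Rn
x,y,z,yaw=[float(a) for a in sys.argv[1:5]]
s=arm.get_state(); p=s["eef_pos"]; R=Rn.from_euler("xyz",s["ee_rot"]).as_matrix(); y0=np.arctan2(R[1,0],R[0,0])
d=np.array([x,y,z])-p
ty=(yaw-y0+np.pi)%(2*np.pi)-np.pi
for nm,a in(("now",y0),("after turn",yaw)):
    print(nm,"shift",np.round([np.cos(a)*d[0]+np.sin(a)*d[1],np.sin(a)*d[0]-np.cos(a)*d[1],-d[2]],4))
print("tool turn",round(-ty,4),"pos",p.round(4),"yaw",round(y0,4),"tilt",np.round(np.arccos(-R[2,2]),4),"q",s["q"].round(2),"w",round(s["width"],4),"F",s["force"].round(1),"t",s["t"])
E
python3 go.py .5548 -.060 .13 -2.648
```

```text
now shift [-0.4883  0.4048  0.0966]
after turn shift [-0.5247  0.3562  0.0966]
tool turn -0.0958 pos [ 0.2615 -0.6223  0.2266] yaw -2.7438 tilt 0.0 q [-0.88  0.36  0.01  0.   -1.22 -0.29] w 0.0872 F [-1.1 -0.2 -0.9] t 1.75
```

Emit:
apply_moves --pt "1 0 0 0 -0.096" --pt "1 -0.031 0.021 0.0055 0" --pt "1 -0.031 0.021 0.0055 0" --pt "1 -0.031 0.021 0.0055 0" --pt "1 -0.031 0.021 0.0055 0" --pt "1 -0.031 0.021 0.0055 0" --pt "1 -0.031 0.021 0.0055 0" --pt "1 -0.031 0.021 0.0055 0" --pt "1 -0.031 0.021 0.0055 0" --pt "1 -0.031 0.021 0.0055 0" --pt "1 -0.031 0.021 0.0055 0" --pt "1 -0.031 0.021 0.0055 0" --newtons 40

```text
t: 2.75
eef_pos: [0.4529, -0.2555, 0.1662]
ee_rot: [-3.141, 0.001, -2.648]
force: [1.5, -0.1, 0.4]
width: 0.0873
```

Emit:
apply_moves --pt "1 -0.031 0.021 0.0055 0" --pt "1 -0.031 0.021 0.0055 0" --pt "1 -0.031 0.021 0.0055 0" --pt "1 -0.031 0.021 0.0055 0" --pt "1 -0.031 0.021 0.0055 0" --pt "1 -0.0285 0.0195 0 0" --pt "1 0 0 0 0" --pt "1 0 0 0 0"

```text
t: 3.42
eef_pos: [0.5556, -0.059, 0.1383]
ee_rot: [-3.142, -0.0, -2.645]
force: [-0.1, -0.6, -0.1]
width: 0.0876
```

```bash
python3 go.py .5548 -.060 .006 -2.648; python3 - <<'E'
from h import *
f=eyes.grab_frame("wrist"); cv2.imwrite("pics/w1.png",f["color"][:,:,::-1])
d=outline_of("doming_cube_center",f)
C=cloud(f)
for a in d[:2]:
    P=C[a["region"]]; P=P[abs(P[:,2]-.05)<.006]; print(a["score"],a["extent"],len(P),rect(P[:,:2]) if len(P)>5 else 0)
E
```

```text
now shift [ 0.0012 -0.0006  0.1323]
after turn shift [ 0.0012 -0.0006  0.1323]
tool turn 0.0031 pos [ 0.5556 -0.059   0.1383] yaw -2.6449 tilt 0.0002 q [ 0.24  0.24 -0.37  0.   -0.96 -1.32] w 0.0876 F [-0.1 -0.6 -0.1] t 3.4167
0.91 [284.7, 201.0, 356.2, 279.4] 3578 (array([558.1, -61.1]), [50.0, 50.0], 0.493)
```

View pics/w1.png

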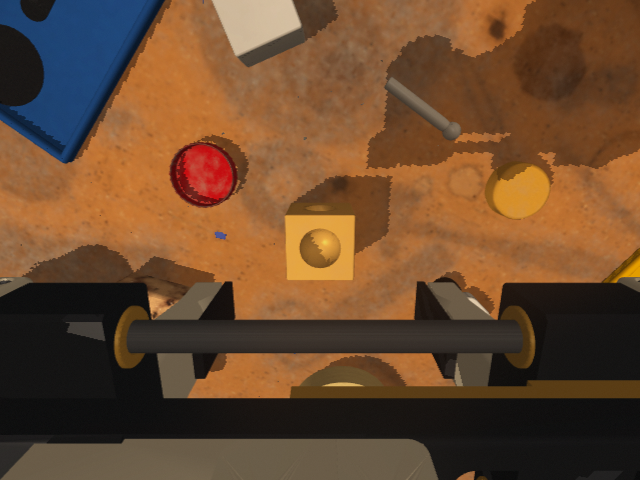

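The wrist view shows the cube centred between the jaws at (320,247) and square to them. Descending.

Emit:
apply_moves --pt "1 -0.0005 -0.0005 0.036 0" --pt "1 0 0 0.036 0" --pt "1 0 0 0.03 0" --pt "1 0 0 0.02 0" --pt "1 0 0 0.01 0" --pt "1 0 0 0 0" --pt "-1 0 0 0 0" --pt "-1 0 0 0 0" --pt "-1 0 0 0 0" --pt "-1 0 0 0 0" --pt "-1 0 0 0 0" --pt "-1 0 0 0 0" --newtons 45

```text
t: 4.52
eef_pos: [0.5558, -0.0607, 0.0072]
ee_rot: [-3.141, 0.001, -2.648]
force: [-0.1, -1.0, -0.5]
width: 0.053
```

```bash
python3 go.py .3962 -.3018 .010 -3.302
```

```text
now shift [ 0.2548 -0.1366 -0.0028]
after turn shift [ 0.1191 -0.2635 -0.0028]
tool turn 0.6543 pos [ 0.5558 -0.0607  0.0072] yaw -2.6477 tilt 0.0012 q [ 0.24  0.41 -0.5  -0.   -0.66 -1.32] w 0.053 F [-0.1 -1.  -0.5] t 4.5167
```

Emit:
apply_moves --pt "-1 0 0 0 0" --pt "-1 0 0 0 0" --pt "-1 0 0 0 0" --pt "-1 0 0 -0.015 0" --pt "-1 0 0 -0.03 0" --pt "-1 0 0 -0.035 0.05" --pt "-1 0 0 -0.02 0.1" --pt "-1 0 0 0 0.1" --pt "-1 0 0 0 0.1" --pt "-1 0 0 0 0.1" --pt "-1 0 0 0 0.1" --pt "-1 0 0 0 0.104"

```text
t: 5.52
eef_pos: [0.554, -0.0607, 0.1052]
ee_rot: [-3.141, -0.003, 2.976]
force: [-0.7, 0.2, -5.7]
width: 0.0503
```

```bash
python3 go.py .3962 -.3018 .10 -3.302
```

```text
now shift [ 0.1158 -0.2638  0.0052]
after turn shift [ 0.1172 -0.2632  0.0052]
tool turn -0.0053 pos [ 0.554  -0.0607  0.1052] yaw 2.9758 tilt 0.003 q [ 0.24  0.28 -0.41 -0.   -0.89 -1.98] w 0.0503 F [-0.7  0.2 -5.7] t 5.5167
```

Emit:
apply_moves --pt "-1 0.0073 -0.0165 0 0" --pt "-1 0.0146 -0.033 0 0" --pt "-1 0.0146 -0.033 0 0" --pt "-1 0.0146 -0.033 0 0" --pt "-1 0.0146 -0.033 0 0" --pt "-1 0.0146 -0.033 0 0" --pt "-1 0.0146 -0.033 0 0" --pt "-1 0.0146 -0.033 0 0" --pt "-1 0.0073 -0.0165 0 0" --pt "-1 0 0 0 0" --pt "-1 0 0 0 0" --pt "-1 0 0 0 0"

```text
t: 6.52
eef_pos: [0.3974, -0.3025, 0.1059]
ee_rot: [3.141, -0.001, 2.981]
force: [0.5, 0.5, -6.3]
width: 0.0499
```

```bash
python3 go.py .3962 -.3018 .012 -3.302;  python3 - <<'E'
from h import *
for c in("wrist","top"):
    f=eyes.grab_frame(c); cv2.imwrite(f"pics/{c}2.png",f["color"][:,:,::-1])
    C=cloud(f)
    for a in outline_of("doming_cube_center",f)[:1]:
        P=C[a["region"]]; zt=np.percentile(P[:,2],90); P=P[abs(P[:,2]-zt)<.008]; print(c,a["score"],a["extent"],zt,len(P),rect(P[:,:2]) if len(P)>5 else 0)
E
```

```text
now shift [0.0013 0.0005 0.0939]
after turn shift [0.0013 0.0005 0.0939]
tool turn -0.0003 pos [ 0.3974 -0.3025  0.1059] yaw 2.9809 tilt 0.0015 q [-0.26  0.19 -0.53 -0.   -0.85 -1.47] w 0.0499 F [ 0.5  0.5 -6.3] t 6.5167
wrist 0.79 [253.6, 252.6, 397.4, 385.3] 0.14899814912800347 8333 (array([ 394.6, -301.7]), [50.0, 41.3], 1.408)
```

View pics/wrist2.png

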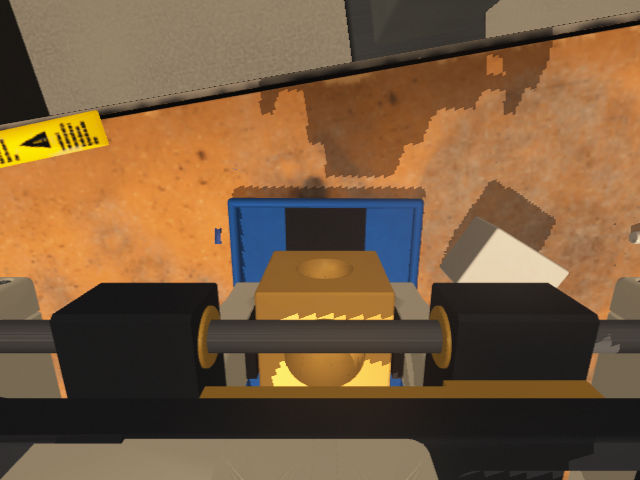

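```bash
python3 - <<'E'
from h import *
f=eyes.grab_frame("wrist"); C=cloud(f)
a=outline_of("doming_cube_center",f)[0]
P=C[a["region"]]; print(np.percentile(P[:,2],[1,10,30,50,70,90,99]).round(4))
ux=np.array([np.cos(-.16),np.sin(-.16)]);uy=np.array([-ux[1],ux[0]])
q=P[:,:2]-np.array([.3974,-.3025]); X=q@ux;Y=q@uy
print("x along",np.percentile(X,[0.5,2,50,99]).round(4),"y",np.percentile(Y,[1,99]).round(4))
for z in np.arange(.1,.156,.006):
    m=abs(P[:,2]-z)<.003
    if m.sum()>5: print(z.round(3),m.sum(),np.percentile(X[m],[2,50,98]).round(4))
# tray from wrist
d=outline_of("doming_tray",f)[0]; Q=C[d["region"]]; 
im=f["color"].astype(int); m=(im.max(-1)<70)&(abs(C[...,2]-.004)<.006); m[:200]=0;m[255:]=0;m[:,:270]=0;m[:,380:]=0
Q=C[m][:,:2]-np.array([.4754,-.3146]); print("square", np.percentile(Q@ux,[2,98]).round(4),np.percentile(Q@uy,[2,98]).round(4))
E
```

```text
[0.1018 0.1142 0.139  0.1469 0.1488 0.1495 0.1849]
x along [-0.0306 -0.0224 -0.017   0.0173] y [-0.0236  0.0251]
0.1 148 [-0.0223 -0.0219 -0.0215]
0.106 425 [-0.0224 -0.022  -0.0215]
0.112 906 [-0.0223 -0.0213 -0.0143]
0.118 695 [-0.0223 -0.021  -0.0142]
0.124 321 [-0.0224 -0.0219 -0.0184]
0.13 403 [-0.0224 -0.0219 -0.0214]
0.136 1057 [-0.0223 -0.0217  0.014 ]
0.142 2022 [-0.0223  0.0096  0.0171]
0.148 7171 [-0.0221 -0.0137  0.0169]
square [-0.1042 -0.0711] [-0.0281  0.0288]
```

Emit:
apply_moves --pt "-1 0.002 0.0005 0.025 0" --pt "-1 0 0 0.03 0" --pt "-1 0 0 0.02 0" --pt "-1 0 0 0.01 0" --pt "-1 0 0 0.005 0" --pt "-1 0 0 0.002 0" --pt "-1 0 0 0 0" --pt "-1 0 0 0 0"

```text
t: 7.53
eef_pos: [0.397, -0.3022, 0.0153]
ee_rot: [-3.141, 0.001, 2.982]
force: [-0.3, 0.8, -7.0]
width: 0.0499
```

```bash
python3 go.py .3962 -.3018 .011 -3.302;  python3 - <<'E'
from h import *
for c in("scene",):
    f=eyes.grab_frame(c); cv2.imwrite(f"pics/{c}3.png",cv2.resize(f["color"][150:300,330:530,::-1],(800,600)))
E
```

```text
now shift [0.0008 0.0003 0.0043]
after turn shift [0.0008 0.0003 0.0043]
tool turn 0.0006 pos [ 0.397  -0.3022  0.0153] yaw 2.9818 tilt 0.0014 q [-0.26  0.32 -0.63  0.   -0.62 -1.47] w 0.0499 F [-0.3  0.8 -7. ] t 7.5333
```

View pics/scene3.png

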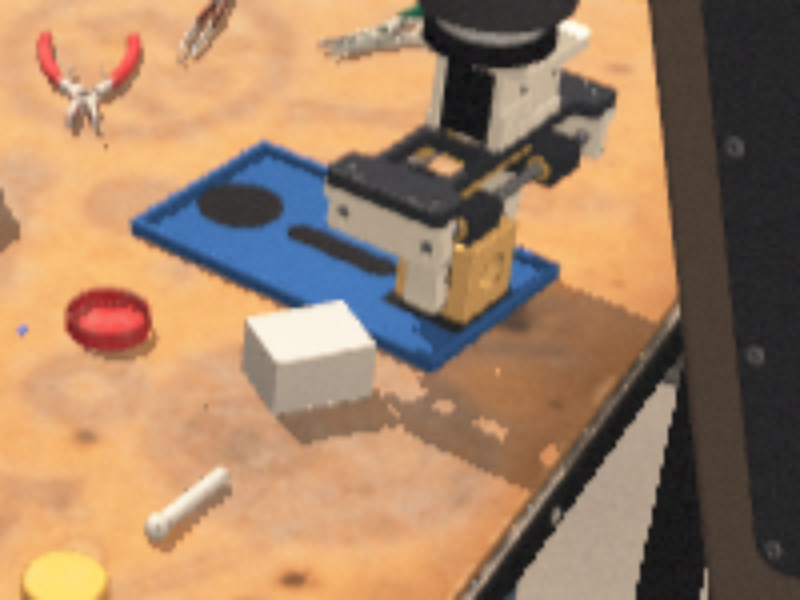

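The cube is inside the rim over its square. Lowering and releasing.

Emit:
apply_moves --pt "-1 0 0 0.003 0" --pt "-1 0 0 0.001 0" --pt "-1 0 0 0 0" --pt "0.5 0 0 0 0" --pt "0.5 0 0 0 0" --pt "0.5 0 0 0 0" --pt "0.5 0 0 0 0" --pt "0.5 0 0 -0.02 0" --pt "0.5 0 0 -0.035 0" --pt "0.5 0 0 -0.035 0" --pt "0.5 0 0 -0.015 0"

```text
t: 8.5
eef_pos: [0.3979, -0.303, 0.1198]
ee_rot: [-3.14, 0.005, 2.982]
force: [0.4, -0.8, -0.1]
width: 0.066
```

```bash
echo punch; python3 go.py .4308 -.0393 .10 -.1256; python3 go.py .4308 -.0393 .10 3.016; echo wax; python3 go.py .448 .061 .1 -3.302
```

```text
punch
now shift [0.0094 0.2655 0.0198]
after turn shift [-0.0004 -0.2657  0.0198]
tool turn 3.1078 pos [ 0.3979 -0.303   0.1198] yaw 2.9822 tilt 0.0051 q [-0.26  0.17 -0.52  0.   -0.88 -1.47] w 0.066 F [ 0.4 -0.8 -0.1] t 8.5
now shift [0.0094 0.2655 0.0198]
after turn shift [0.0004 0.2657 0.0198]
tool turn -0.0338 pos [ 0.3979 -0.303   0.1198] yaw 2.9822 tilt 0.0051 q [-0.26  0.17 -0.52  0.   -0.88 -1.47] w 0.066 F [ 0.4 -0.8 -0.1] t 8.5
wax
now shift [0.0083 0.3673 0.0198]
after turn shift [0.0087 0.3673 0.0198]
tool turn 0.001 pos [ 0.3979 -0.303   0.1198] yaw 2.9822 tilt 0.0051 q [-0.26  0.17 -0.52  0.   -0.88 -1.47] w 0.066 F [ 0.4 -0.8 -0.1] t 8.5
```

Cube is placed. Next is the wax, with the jaws already at tray yaw and kept at 66 mm to stay clear of the punch.

Emit:
apply_moves --pt "0.5 0.0005 0.015 0 0" --pt "0.5 0.001 0.035 0 0" --pt "0.5 0.001 0.035 0 0" --pt "0.5 0.001 0.035 0 0" --pt "0.5 0.001 0.035 0 0" --pt "0.5 0.001 0.035 0 0" --pt "0.5 0.001 0.035 0 0" --pt "0.5 0.001 0.035 0 0" --pt "0.5 0.001 0.035 0 0" --pt "0.5 0.001 0.035 0 0" --pt "0.5 0.0003 0.035 0 0" --pt "0.5 0 0 0 0"

```text
t: 9.5
eef_pos: [0.4467, 0.0646, 0.1163]
ee_rot: [3.14, 0.003, 2.985]
force: [0.7, 0.5, 0.4]
width: 0.0657
```

Emit:
apply_moves --pt "0.5 0 0 0 0" --pt "0.5 0 0 0 0"

```text
t: 9.67
eef_pos: [0.4444, 0.0599, 0.1154]
ee_rot: [-3.141, -0.0, 2.982]
force: [-0.6, -0.4, 0.3]
width: 0.0657
```

```bash
python3 go.py .448 .061 .004 -3.302;  python3 - <<'E'
from h import *
f=eyes.grab_frame("wrist"); cv2.imwrite(f"pics/w4.png",f["color"][:,:,::-1]); C=cloud(f)
for n,h in(("wax_center",.017),("punch_center",.01),("doming_cube_center",.054)):
  for a in outline_of(n,f)[:2]:
    P=C[a["region"]]; P=P[abs(P[:,2]-h)<.006]; print(n,a["score"],np.array(a["extent"]),len(P),rect(P[:,:2]) if len(P)>5 else 0)
f=eyes.grab_frame("top"); cv2.imwrite(f"pics/t4.png",cv2.resize(f["color"][210:370,380:540,::-1],(600,600))); C=cloud(f)
a=outline_of("doming_cube_center",f)[0];P=C[a["region"]]; P=P[abs(P[:,2]-.054)<.006];print(a["score"],rect(P[:,:2]))
E
```

```text
now shift [-0.0034  0.0017  0.1114]
after turn shift [-0.0034  0.0017  0.1114]
tool turn 0.0011 pos [0.4444 0.0599 0.1154] yaw 2.9823 tilt 0.0005 q [ 0.58  0.09 -0.62 -0.   -0.86 -2.31] w 0.0657 F [-0.6 -0.4  0.3] t 9.6667
wax_center 0.8 [296.9 215.6 358.  276.9] 2621 (array([450.6,  61.7]), [43.9, 43.7], 0.354)
wax_center 0.52 [476.5  66.6 638.8 299.8] 1326 (array([406.9, 205.6]), [174.9, 75.0], -0.661)
doming_cube_center 0.47 [156.3 234.2 243.4 250.9] 0 0
0.71 (array([ 396.1, -300.8]), [50.8, 49.2], 1.404)
```

View pics/w4.png

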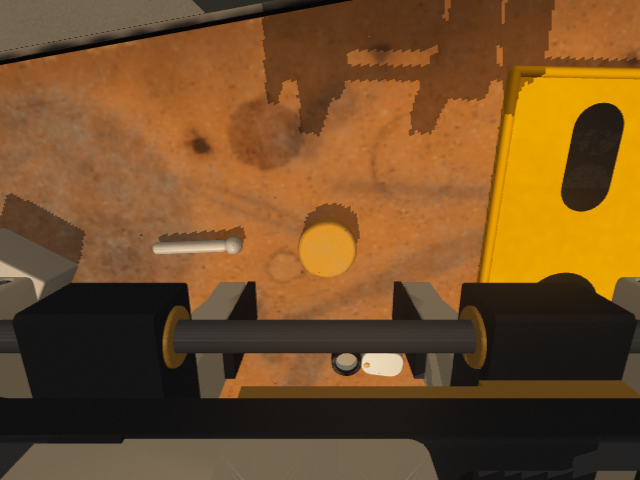

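View pics/t4.png

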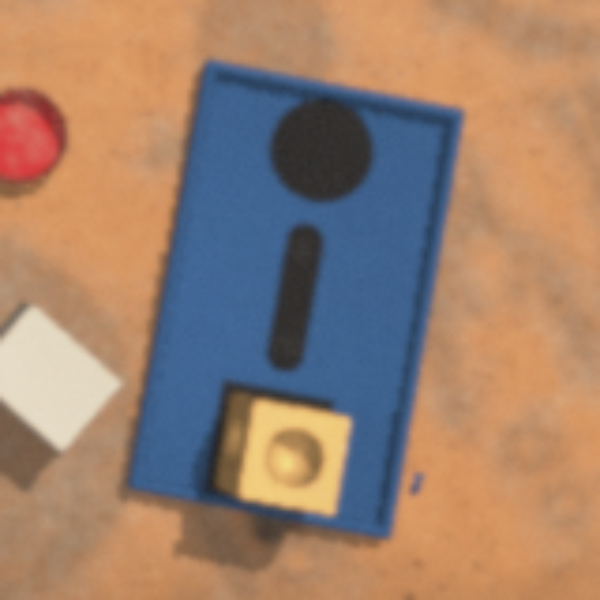

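The cube sits on its square in the top view and measures (396.1,-300.8) mm. The wrist view shows the wax at (328,248) between the jaws.

Emit:
apply_moves --pt "0.5 -0.0045 0.0017 0.025 0" --pt "0.5 0 0 0.036 0" --pt "0.5 0 0 0.03 0" --pt "0.5 0 0 0.014 0" --pt "0.5 0 0 0.006 0" --pt "0.5 0 0 0 0" --pt "-1 0 0 0 0" --pt "-1 0 0 0 0" --pt "-1 0 0 0 0" --pt "-1 0 0 0 0" --pt "-1 0 0 0 0" --pt "-1 0 0 0 0" --newtons 25

```text
t: 10.97
eef_pos: [0.4501, 0.0613, 0.0055]
ee_rot: [3.14, 0.001, 2.982]
force: [-1.9, 0.1, 7.3]
width: 0.0427
```

Emit:
apply_moves --pt "-1 0 0 0 0" --pt "-1 0 0 0 0" --pt "-1 0 0 -0.015 0" --pt "-1 0 0 -0.035 0" --pt "-1 0 0 -0.035 0" --pt "-1 0 0 -0.015 0" --pt "-1 0 0 0 0" --pt "-1 0 0 0 0"

```text
t: 11.63
eef_pos: [0.4499, 0.0612, 0.1057]
ee_rot: [3.139, 0.002, 2.981]
force: [-0.6, -0.4, -1.3]
width: 0.0425
```

```bash
python3 go.py .5544 -.3278 .1 -3.302
```

```text
now shift [-0.1653 -0.3673  0.0057]
after turn shift [-0.1653 -0.3673  0.0057]
tool turn 0.0001 pos [0.4499 0.0612 0.1057] yaw 2.9813 tilt 0.0032 q [ 0.57  0.11 -0.63 -0.   -0.83 -2.3 ] w 0.0425 F [-0.6 -0.4 -1.3] t 11.6333
```

Emit:
apply_moves --pt "-1 -0.0068 -0.0151 0 0" --pt "-1 -0.0136 -0.0302 0 0" --pt "-1 -0.0136 -0.0302 0 0" --pt "-1 -0.0136 -0.0302 0 0" --pt "-1 -0.0136 -0.0302 0 0" --pt "-1 -0.0136 -0.0302 0 0" --pt "-1 -0.0136 -0.0302 0 0" --pt "-1 -0.0136 -0.0302 0 0" --pt "-1 -0.0136 -0.0302 0 0" --pt "-1 -0.0136 -0.0302 0 0" --pt "-1 -0.0136 -0.0302 0 0" --pt "-1 -0.0136 -0.0302 0 0"

```text
t: 12.63
eef_pos: [0.5476, -0.3084, 0.1027]
ee_rot: [3.141, -0.003, 2.981]
force: [0.8, 0.8, -0.4]
width: 0.043
```

Emit:
apply_moves --pt "-1 -0.009 -0.02 0 0" --pt "-1 0 0 0 0" --pt "-1 0 0 0 0" --pt "-1 0 0 0 0"

```text
t: 12.97
eef_pos: [0.5531, -0.3277, 0.1029]
ee_rot: [3.141, -0.003, 2.981]
force: [-0.1, 0.0, -0.5]
width: 0.0426
```

```bash
python3 go.py .5544 -.3278 .0095 -3.302;  python3 - <<'E'
from h import *
f=eyes.grab_frame("wrist"); cv2.imwrite(f"pics/w5.png",f["color"][:,:,::-1]); C=cloud(f)
for a in outline_of("wax_center",f)[:2]:
    P=C[a["region"]]; print(a["score"],np.array(a["extent"]),np.percentile(P[:,2],[5,50,95]),rect(P[:,:2]))
E
```

```text
now shift [-0.0013  0.0002  0.0934]
after turn shift [-0.0013  0.0002  0.0934]
tool turn -0.0005 pos [ 0.5531 -0.3277  0.1029] yaw 2.9806 tilt 0.0027 q [-0.23  0.41 -0.22 -0.   -0.95 -1.5 ] w 0.0426 F [-0.1  0.  -0.5] t 12.9667
0.72 [275.7 253.8 371.5 318.5] [0.1033817  0.11412963 0.11525687] (array([ 534.3, -318.5]), [100.3, 43.7], -0.46)
```

View pics/w5.png

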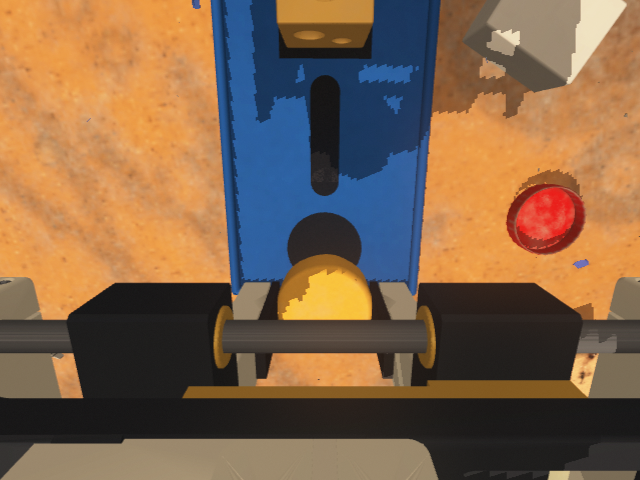

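Wax is held level. Lowering and releasing.

Emit:
apply_moves --pt "-1 -0.001 0 0.025 0" --pt "-1 0 0 0.03 0" --pt "-1 0 0 0.022 0" --pt "-1 0 0 0.01 0" --pt "-1 0 0 0.0045 0" --pt "-1 0 0 0.0015 0" --pt "-1 0 0 0 0" --pt "-1 0 0 0 0"

```text
t: 13.73
eef_pos: [0.5562, -0.3285, 0.0131]
ee_rot: [-3.141, 0.002, 2.982]
force: [-0.4, 0.1, -0.1]
width: 0.0428
```

```bash
python3 go.py .5544 -.3278 .0095 -3.302
```

```text
now shift [0.0019 0.0004 0.0036]
after turn shift [0.0019 0.0004 0.0036]
tool turn 0.0008 pos [ 0.5562 -0.3285  0.0131] yaw 2.9819 tilt 0.0023 q [-0.23  0.51 -0.29  0.   -0.77 -1.5 ] w 0.0428 F [-0.4  0.1 -0.1] t 13.7333
```

Emit:
apply_moves --pt "-1 0.0015 0 0.003 0" --pt "-1 0 0 0.0005 0" --pt "-1 0 0 0 0" --pt "0.4 0 0 0 0" --pt "0.4 0 0 0 0" --pt "0.4 0 0 0 0" --pt "0.4 0 0 0 0" --pt "0.4 0 0 -0.02 0" --pt "0.4 0 0 -0.035 0" --pt "0.4 0 0 -0.035 -0.1" --pt "0.4 0 0 0 -0.1" --pt "0.4 0 0 0 -0.1"

```text
t: 14.73
eef_pos: [0.5544, -0.3285, 0.1003]
ee_rot: [-3.14, 0.003, -2.997]
force: [-1.0, 0.6, -1.2]
width: 0.0617
```

```bash
python3 go.py .4308 -.0393 .10 -1.697
```

```text
now shift [8.06e-02 3.04e-01 3.00e-04]
after turn shift [-0.2713  0.159   0.0003]
tool turn -1.2998 pos [ 0.5544 -0.3285  0.1003] yaw -2.9968 tilt 0.0034 q [-0.23  0.41 -0.22  0.   -0.94 -1.19] w 0.0617 F [-1.   0.6 -1.2] t 14.7333
```

Emit:
apply_moves --pt "0.4 0 0 0 -0.108" --pt "0.4 0 0 0 -0.108" --pt "0.4 0 0 0 -0.108" --pt "0.4 0 0 0 -0.108" --pt "0.4 0 0 0 -0.108" --pt "0.4 0 0 0 -0.108" --pt "0.4 0 0 0 -0.108" --pt "0.4 0 0 0 -0.108" --pt "0.4 0 0 0 -0.108" --pt "0.4 0 0 0 -0.108" --pt "0.4 0 0 0 -0.108" --pt "0.4 0 0 0 -0.11"

```text
t: 15.73
eef_pos: [0.5534, -0.3281, 0.0978]
ee_rot: [3.141, 0.0, -1.699]
force: [0.5, -0.0, 0.3]
width: 0.0613
```

Emit:
apply_moves --pt "0.4 -0.015 0.009 0 0" --pt "0.4 -0.03 0.0175 0 0" --pt "0.4 -0.03 0.0175 0 0" --pt "0.4 -0.03 0.0175 0 0" --pt "0.4 -0.03 0.0175 0 0" --pt "0.4 -0.03 0.0175 0 0" --pt "0.4 -0.03 0.0175 0 0" --pt "0.4 -0.03 0.0175 0 0" --pt "0.4 -0.03 0.0175 0 0" --pt "0.4 -0.016 0.01 0 0" --pt "0.4 0 0 0 0" --pt "0.4 0 0 0 0"

```text
t: 16.73
eef_pos: [0.4319, -0.0375, 0.0984]
ee_rot: [-3.141, 0.0, -1.701]
force: [-0.2, -0.7, -0.3]
width: 0.0613
```

```bash
python3 go.py .4308 -.0393 .003 -1.697;  python3 - <<'E'
from h import *
f=eyes.grab_frame("wrist"); cv2.imwrite(f"pics/w6.png",f["color"][:,:,::-1]); C=cloud(f)
for a in outline_of("punch_center",f)[:2]:
    P=C[a["region"]]; P=P[abs(P[:,2]-.01)<.007]; print(a["score"],np.array(a["extent"]),len(P),rect(P[:,:2]) if len(P)>5 else 0)
f=eyes.grab_frame("top"); cv2.imwrite(f"pics/t6.png",cv2.resize(f["color"][210:370,380:540,::-1],(600,600))); C=cloud(f)
for n,h in(("doming_cube_center",.054),("wax_center",.021)):
  for a in outline_of(n,f)[:1]:
    P=C[a["region"]]; P=P[abs(P[:,2]-h)<.006];print(n,a["score"],rect(P[:,:2]))
E
```

```text
now shift [0.0019 0.0009 0.0954]
after turn shift [0.0019 0.0009 0.0954]
tool turn -0.0041 pos [ 0.4319 -0.0375  0.0984] yaw -1.7011 tilt 0.0009 q [ 0.37  0.09 -0.68  0.   -0.8  -0.5 ] w 0.0613 F [-0.2 -0.7 -0.3] t 16.7333
0.67 [310.9 196.1 333.  288.2] 1252 (array([434. , -38.5]), [68.6, 12.7], 1.441)
doming_cube_center 0.56 (array([ 395.7, -301. ]), [51.0, 50.0], 1.404)
wax_center 0.6 (array([ 552. , -326.4]), [43.9, 43.6], 0.624)
```

View pics/w6.png

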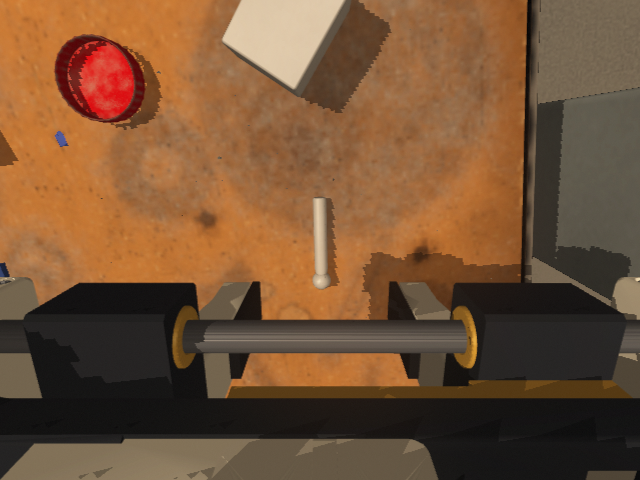

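View pics/t6.png

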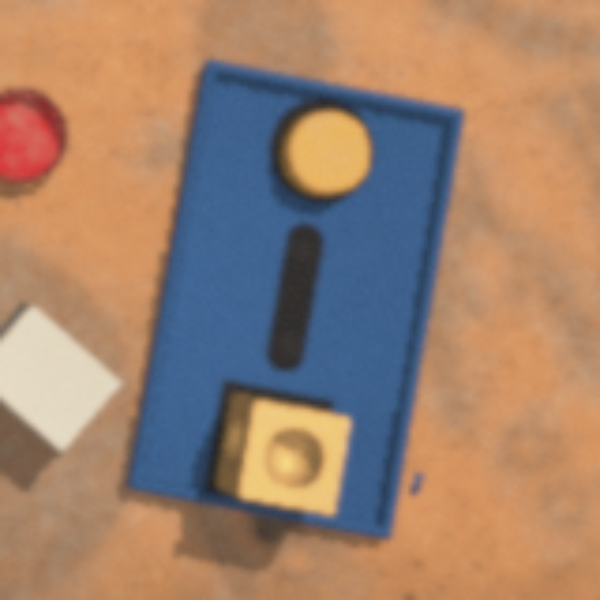

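The wax is on its disc, and the punch is centred between the jaws at (321,242) in the wrist view. Grasping the punch.

Emit:
apply_moves --pt "0 0.0018 0.0005 0.025 0" --pt "0 0 0 0.034 0" --pt "0 0 0 0.022 0" --pt "0 0 0 0.01 0" --pt "0 0 0 0.0035 0" --pt "0 0 0 0 0" --pt "-1 0 0 0 0" --pt "-1 0 0 0 0" --pt "-1 0 0 0 0" --pt "-1 0 0 0 0" --pt "-1 0 0 0 0" --pt "-1 0 0 0 0" --newtons 30

```text
t: 17.98
eef_pos: [0.4318, -0.0399, 0.0041]
ee_rot: [-3.14, 0.001, -1.703]
force: [2.2, -0.7, 0.7]
width: 0.0095
```

Emit:
apply_moves --pt "-1 0 0 0 0" --pt "-1 0 0 0 0" --pt "-1 0 0 0 0" --pt "-1 0 0 -0.015 0" --pt "-1 0 0 -0.035 0" --pt "-1 0 0 -0.035 0" --pt "-1 0 0 -0.01 0.1" --pt "-1 0 0 0 0.1" --pt "-1 0 0 0 0.1" --pt "-1 0 0 0 0.1" --pt "-1 0 0 0 0.1" --pt "-1 0 0 0 0.1"

```text
t: 18.98
eef_pos: [0.4307, -0.0401, 0.0984]
ee_rot: [3.141, -0.0, -2.309]
force: [0.1, -0.3, -0.8]
width: 0.009
```

```bash
python3 go.py .4754 -.3146 .10 -3.302
```

```text
now shift [ 0.173  -0.2177 -0.0016]
after turn shift [-0.0879 -0.2638 -0.0016]
tool turn 0.9931 pos [ 0.4307 -0.0401  0.0984] yaw -2.3089 tilt 0.0006 q [ 0.37  0.09 -0.68 -0.   -0.81 -1.1 ] w 0.009 F [ 0.1 -0.3 -0.8] t 18.9833
```

Emit:
apply_moves --pt "-1 0 0 0 0.11" --pt "-1 0 0 0 0.11" --pt "-1 0 0 0 0.11" --pt "-1 0 0 0 0.11" --pt "-1 0 0 0 0.11" --pt "-1 0 0 0 0.11" --pt "-1 0 0 0 0.11" --pt "-1 0 0 0 0.11" --pt "-1 0 0 0 0.113" --pt "-1 -0.005 -0.015 0 0" --pt "-1 -0.01 -0.03 0 0" --pt "-1 -0.01 -0.03 0 0"

```text
t: 19.98
eef_pos: [0.4442, -0.1183, 0.0986]
ee_rot: [3.141, -0.0, 2.989]
force: [0.4, 0.6, -1.0]
width: 0.009
```

Emit:
apply_moves --pt "-1 -0.0105 -0.0315 0 0" --pt "-1 -0.0105 -0.0315 0 0" --pt "-1 -0.0105 -0.0315 0 0" --pt "-1 -0.0105 -0.0315 0 0" --pt "-1 -0.0105 -0.0315 0 0" --pt "-1 -0.0105 -0.0315 0 0" --pt "-1 0 0 0 0" --pt "-1 0 0 0 0" --pt "-1 0 0 0 0"

```text
t: 20.73
eef_pos: [0.4765, -0.3143, 0.0979]
ee_rot: [3.141, -0.002, 2.985]
force: [-0.3, 0.8, -0.9]
width: 0.0085
```

```bash
python3 go.py .4754 -.3146 .0085 -3.302;  python3 - <<'E'
from h import *
f=eyes.grab_frame("wrist"); cv2.imwrite(f"pics/w7.png",f["color"][:,:,::-1]); C=cloud(f)
for a in outline_of("punch_center",f)[:2]:
    P=C[a["region"]]; print(a["score"],np.array(a["extent"]),len(P),np.percentile(P[:,2],[5,50,95]).round(3),rect(P[:,:2]) if len(P)>5 else 0)
E
```

```text
now shift [ 0.0011 -0.0004  0.0894]
after turn shift [ 0.0011 -0.0004  0.0894]
tool turn 0.004 pos [ 0.4765 -0.3143  0.0979] yaw 2.9852 tilt 0.0016 q [-0.24  0.31 -0.39 -0.   -0.88 -1.49] w 0.0085 F [-0.3  0.8 -0.9] t 20.7333
0.56 [315.7 229.3 339.7 369.1] 2134 [0.1   0.103 0.107] (array([ 486.8, -315.6]), [169.7, 15.5], -0.164)
```

View pics/w7.png

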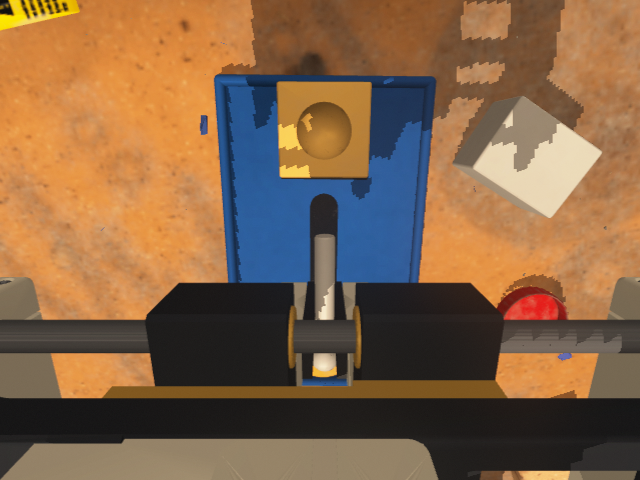

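The punch is lined up over its slot. Lowering.

Emit:
apply_moves --pt "-1 0.001 0 0.02 0" --pt "-1 0 0 0.03 0" --pt "-1 0 0 0.022 0" --pt "-1 0 0 0.01 0" --pt "-1 0 0 0.004 0" --pt "-1 0 0 0 0" --pt "-1 0 0 0 0"

```text
t: 21.42
eef_pos: [0.4773, -0.3143, 0.0136]
ee_rot: [-3.141, 0.001, 2.987]
force: [0.3, -1.0, -0.6]
width: 0.009
```

```bash
python3 go.py .4754 -.3146 .0085 -3.302
```

```text
now shift [ 0.0018 -0.0006  0.0051]
after turn shift [ 0.0018 -0.0006  0.0051]
tool turn 0.0062 pos [ 0.4773 -0.3143  0.0136] yaw 2.9874 tilt 0.0013 q [-0.24  0.42 -0.47  0.   -0.69 -1.49] w 0.009 F [ 0.3 -1.  -0.6] t 21.4167
```

Emit:
apply_moves --pt "-1 0.001 0 0.003 0" --pt "-1 0 0 0.0015 0" --pt "-1 0 0 0 0" --pt "-1 0 0 0 0" --pt "-0.1 0 0 0 0" --pt "-0.1 0 0 0 0" --pt "-0.1 0 0 0 0" --pt "-0.1 0 0 0 0" --pt "-0.1 0 0 -0.02 0" --pt "-0.1 0 0 -0.035 0" --pt "-0.1 0 0 -0.035 0" --pt "-0.1 0 0 0 0"

```text
t: 22.42
eef_pos: [0.4791, -0.3159, 0.1049]
ee_rot: [-3.139, 0.009, 2.988]
force: [2.1, 0.0, -0.0]
width: 0.0396
```

```bash
echo lid; python3 go.py .557 -.165 .1 -3.32
```

```text
lid
now shift [-0.0539  0.161   0.0049]
after turn shift [-0.0499  0.1623  0.0049]
tool turn 0.0248 pos [ 0.4791 -0.3159  0.1049] yaw 2.988 tilt 0.0098 q [-0.24  0.3  -0.38  0.   -0.88 -1.49] w 0.0396 F [ 2.1  0.  -0. ] t 22.4167
```

Emit:
apply_moves --pt "0.6 0 0 0 0.025" --pt "0.6 -0.005 0.016 0 0" --pt "0.6 -0.01 0.032 0 0" --pt "0.6 -0.01 0.032 0 0" --pt "0.6 -0.01 0.032 0 0" --pt "0.6 -0.01 0.032 0 0" --pt "0.6 -0.005 0.018 0 0" --pt "0.6 0 0 0 0" --pt "0.6 0 0 0 0" --pt "0.6 0 0 0 0"

```text
t: 23.25
eef_pos: [0.5528, -0.1639, 0.0972]
ee_rot: [-3.141, -0.002, 2.961]
force: [-0.3, -0.6, -0.2]
width: 0.0701
```

```bash
python3 go.py .557 -.165 .004 -3.32;  python3 - <<'E'
from h import *
f=eyes.grab_frame("wrist"); cv2.imwrite(f"pics/w8.png",f["color"][:,:,::-1]); C=cloud(f)
for a in outline_of("red_lid_center",f)[:2]:
    P=C[a["region"]]; print(a["score"],np.array(a["extent"]),len(P),np.percentile(P[:,2],[5,50,95]).round(3)); P=P[(P[:,2]>.001)&(P[:,2]<.02)];print(rect(P[:,:2]) if len(P)>5 else 0)
f=eyes.grab_frame("top"); cv2.imwrite(f"pics/t8.png",cv2.resize(f["color"][210:370,380:540,::-1],(600,600)))
E
```

```text
now shift [-0.0043 -0.0004  0.0932]
after turn shift [-0.0043 -0.0004  0.0932]
tool turn -0.0022 pos [ 0.5528 -0.1639  0.0972] yaw 2.961 tilt 0.0018 q [ 0.05  0.32 -0.37 -0.   -0.88 -1.8 ] w 0.0701 F [-0.3 -0.6 -0.2] t 23.25
0.64 [287.2 221.7 358.  291.2] 3791 [0.002 0.003 0.013]
(array([ 560.1, -165.9]), [49.7, 49.5], -0.317)
```

View pics/w8.png

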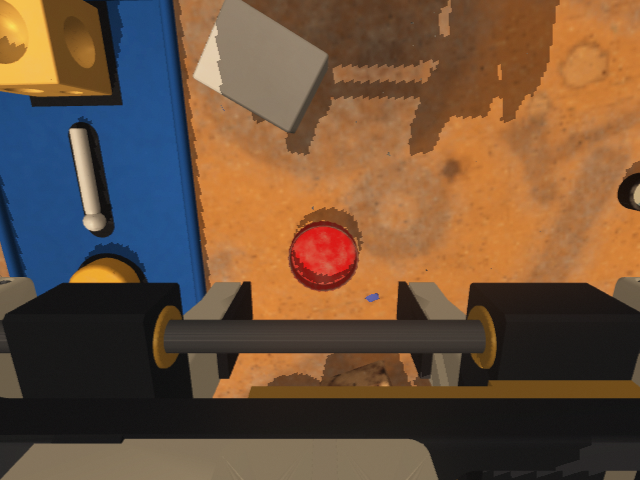

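View pics/t8.png

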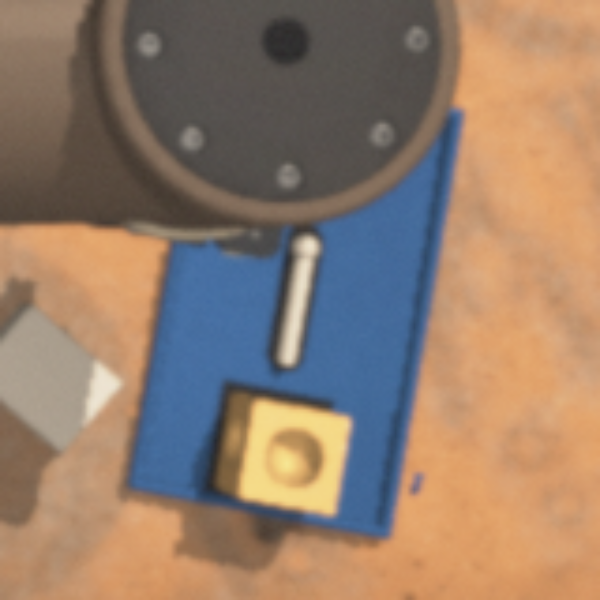

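The punch lies in its slot, and the lid is between the jaws at (323,256). Grasping the lid lightly.

Emit:
apply_moves --pt "0.6 -0.0055 -0.0003 0.02 0" --pt "0.6 0 0 0.032 0" --pt "0.6 0 0 0.026 0" --pt "0.6 0 0 0.01 0" --pt "0.6 0 0 0.0035 0" --pt "0.6 0 0 0 0" --pt "-1 0 0 0 0" --pt "-1 0 0 0 0" --pt "-1 0 0 0 0" --pt "-1 0 0 0 0" --pt "-1 0 0 0 0" --pt "-1 0 0 0 0" --newtons 15

```text
t: 24.4
eef_pos: [0.5598, -0.1651, 0.0077]
ee_rot: [3.142, 0.002, 2.962]
force: [-1.1, 0.4, 7.0]
width: 0.0496
```

Emit:
apply_moves --pt "-1 0 0 0 0" --pt "-1 0 0 0 0" --pt "-1 0 0 -0.015 0" --pt "-1 0 0 -0.035 0" --pt "-1 0 0 -0.035 0" --pt "-1 0 0 -0.02 0" --pt "-1 0 0 0 0" --pt "-1 0 0 0 0"

```text
t: 25.07
eef_pos: [0.5598, -0.1649, 0.1134]
ee_rot: [3.141, 0.003, 2.961]
force: [-1.1, 0.3, -1.3]
width: 0.0493
```

```bash
python3 go.py .5302 .2425 .11 -3.32
```

```text
now shift [0.1022 0.3955 0.0034]
after turn shift [0.1015 0.3957 0.0034]
tool turn -0.0018 pos [ 0.5598 -0.1649  0.1134] yaw 2.9614 tilt 0.0036 q [ 0.05  0.31 -0.35 -0.   -0.92 -1.8 ] w 0.0493 F [-1.1  0.3 -1.3] t 25.0667
```

Emit:
apply_moves --pt "-1 0.0042 0.0165 0 0" --pt "-1 0.0085 0.033 0 0" --pt "-1 0.0085 0.033 0 0" --pt "-1 0.0085 0.033 0 0" --pt "-1 0.0085 0.033 0 0" --pt "-1 0.0085 0.033 0 0" --pt "-1 0.0085 0.033 0 0" --pt "-1 0.0085 0.033 0 0" --pt "-1 0.0085 0.033 0 0" --pt "-1 0.0085 0.033 0 0" --pt "-1 0.0085 0.033 0 0" --pt "-1 0.0085 0.033 0 0"

```text
t: 26.07
eef_pos: [0.5297, 0.227, 0.1103]
ee_rot: [-3.14, -0.002, 2.961]
force: [0.4, -0.5, -0.5]
width: 0.0497
```

Emit:
apply_moves --pt "-1 0.0045 0.016 0 0" --pt "-1 0 0 0 0" --pt "-1 0 0 0 0" --pt "-1 0 0 0 0"

```text
t: 26.4
eef_pos: [0.5287, 0.2415, 0.1106]
ee_rot: [-3.14, -0.001, 2.961]
force: [-0.6, 0.3, 0.4]
width: 0.0492
```

```bash
python3 go.py .5302 .2425 .0105 -3.32;  python3 - <<'E'
from h import *
f=eyes.grab_frame("wrist"); cv2.imwrite(f"pics/w9.png",f["color"][:,:,::-1]); C=cloud(f)
for a in outline_of("red_lid_center",f)[:1]:
    P=C[a["region"]]; print(a["score"],np.array(a["extent"]),len(P),np.percentile(P[:,2],[5,50,95]).round(3),rect(P[:,:2]))
E
```

```text
now shift [-0.0013  0.0013  0.1001]
after turn shift [-0.0013  0.0013  0.1001]
tool turn -0.0018 pos [0.5287 0.2415 0.1106] yaw 2.9614 tilt 0.002 q [ 0.76  0.31 -0.35 -0.   -0.92 -2.52] w 0.0492 F [-0.6  0.3  0.4] t 26.4
0.8 [271.4 247.7 380.1 320.9] 6522 [0.105 0.106 0.116] (array([526.9, 258.9]), [120.2, 77.9], -0.524)
```

View pics/w9.png

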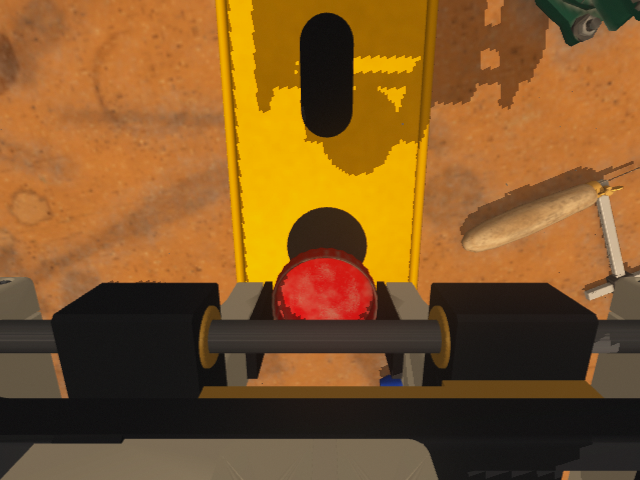

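Emit:
apply_moves --pt "-1 -0.001 0.001 0.02 0" --pt "-1 0 0 0.032 0" --pt "-1 0 0 0.026 0" --pt "-1 0 0 0.012 0" --pt "-1 0 0 0.005 0" --pt "-1 0 0 0 0" --pt "-1 0 0 0 0"

```text
t: 27.08
eef_pos: [0.531, 0.2428, 0.0172]
ee_rot: [3.141, 0.0, 2.961]
force: [-0.6, -0.0, 0.8]
width: 0.0491
```

```bash
python3 go.py .5302 .2425 .0105 -3.32
```

```text
now shift [ 0.0008 -0.0004  0.0067]
after turn shift [ 0.0008 -0.0004  0.0067]
tool turn -0.0024 pos [0.531  0.2428 0.0172] yaw 2.9608 tilt 0.0005 q [ 0.76  0.43 -0.43  0.   -0.71 -2.52] w 0.0491 F [-0.6 -0.   0.8] t 27.0833
```

Emit:
apply_moves --pt "-1 0 0 0.004 0" --pt "-1 0 0 0.002 0" --pt "-1 0 0 0 0" --pt "-1 0 0 0 0"

```text
t: 27.42
eef_pos: [0.5312, 0.2436, 0.0117]
ee_rot: [3.14, 0.001, 2.962]
force: [0.0, 0.2, 5.4]
width: 0.0495
```

Emit:
apply_moves --pt "0.5 0 0 0 0" --pt "0.5 0 0 0 0" --pt "0.5 0 0 0 0" --pt "0.5 0 0 0 0" --pt "0.5 0 0 -0.02 0" --pt "0.5 0 0 -0.035 0" --pt "0.5 0 0 -0.035 -0.1" --pt "0.5 0 0 0 -0.105" --pt "0.5 0 0 0 -0.105" --pt "0.5 0 0 0 -0.105" --pt "0.5 0 0 0 -0.105" --pt "0.5 0 0 0 -0.105"

```text
t: 28.42
eef_pos: [0.5303, 0.2431, 0.1005]
ee_rot: [3.141, -0.0, -2.692]
force: [1.0, -0.0, 0.1]
width: 0.0655
```

Emit:
apply_moves --pt "0.5 0 0 0 -0.105" --pt "0.5 0 0 0 -0.105" --pt "0.5 0 0 0 -0.105" --pt "0.5 0 0 0 -0.105" --pt "0.5 0 0 0 -0.105" --pt "0.5 0 0 0 -0.105" --pt "0.5 0 0 0 -0.105" --pt "0.5 0 0 0 -0.105" --pt "0.5 0 0 0 -0.105" --pt "0.5 0 0 0 0"

```text
t: 29.25
eef_pos: [0.5303, 0.2431, 0.1003]
ee_rot: [3.141, -0.0, -1.747]
force: [0.0, 0.1, -1.0]
width: 0.0659
```

```bash
python3 go.py .554 .0915 .10 -1.751; python3 - <<'E'
from h import *
f=eyes.grab_frame("wrist"); C=cloud(f)
for n in("red_lid_center","loupe_center"):
  for a in outline_of(n,f)[:1]:
    P=C[a["region"]]; print(n,a["score"],np.array(a["extent"]),len(P),np.percentile(P[:,2],[5,50,95]).round(3),rect(P[:,:2]))
cv2.imwrite("pics/w10.png",f["color"][:,:,::-1])
E
```

```text
now shift [ 0.1451 -0.0499  0.0003]
after turn shift [ 0.1449 -0.0505  0.0003]
tool turn 0.0039 pos [0.5303 0.2431 0.1003] yaw -1.7471 tilt 0.0004 q [ 0.76  0.32 -0.36 -0.   -0.89 -0.94] w 0.0659 F [ 0.   0.1 -1. ] t 29.25
red_lid_center 0.61 [285.7 210.7 357.5 282.8] 4007 [0.006 0.007 0.017] (array([521.4, 225.6]), [100.5, 51.3], 1.03)
loupe_center 0.8 [213.1   2.8 259.1  58.5] 2237 [0.004 0.012 0.013] (array([549.4, 124.2]), [105.1, 34.0], -1.267)
```

View pics/w10.png

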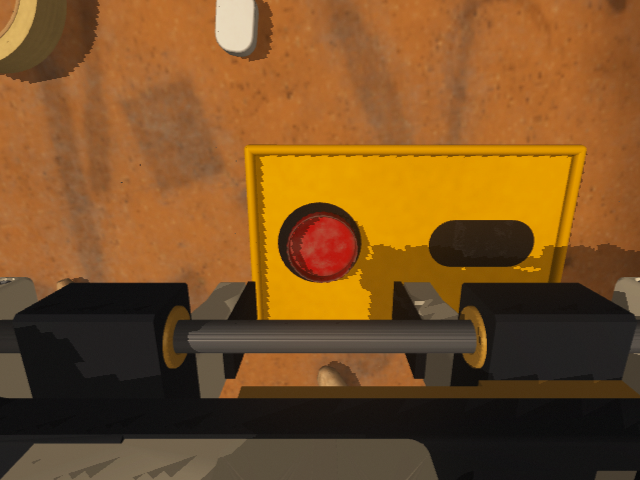

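The lid sits on its disc, a few mm off centre at (322,246). I'll measure that from the top camera once the arm moves away to the loupe.

Emit:
apply_moves --pt "0.5 0.012 -0.004 0 0.004" --pt "0.5 0.03 -0.0105 0 0" --pt "0.5 0.03 -0.0105 0 0" --pt "0.5 0.03 -0.0105 0 0" --pt "0.5 0.03 -0.0105 0 0" --pt "0.5 0.013 -0.0045 0 0" --pt "0.5 0 0 0 0" --pt "0.5 0 0 0 0" --pt "0.5 0 0 0 0"

```text
t: 30.15
eef_pos: [0.5536, 0.0915, 0.1006]
ee_rot: [-3.141, 0.0, -1.757]
force: [0.1, 0.1, -0.1]
width: 0.0656
```

```bash
python3 go.py .554 .0915 .004 -1.751; python3 - <<'E'
from h import *
f=eyes.grab_frame("wrist"); C=cloud(f)
for n in("loupe_center",):
  for a in outline_of(n,f)[:1]:
    P=C[a["region"]]; P=P[P[:,2]<.02]; print(n,a["score"],np.array(a["extent"]),len(P),np.percentile(P[:,2],[5,50,95]).round(3),rect(P[:,:2]))
    im=f["color"][a["region"]].astype(int); Q=C[a["region"]]; w=Q[(im.min(-1)>130)&(Q[:,2]>.006)&(Q[:,2]<.02)]; print("white",len(w),rect(w[:,:2]))
cv2.imwrite("pics/w11.png",f["color"][:,:,::-1])
f=eyes.grab_frame("top"); C=cloud(f); cv2.imwrite("pics/t11.png",cv2.resize(f["color"][210:360,110:260,::-1],(600,600)))
for n in("red_lid_center",):
  for a in outline_of(n,f)[:1]:
    P=C[a["region"]]; print(n,a["score"],np.array(a["extent"]),len(P),np.percentile(P[:,2],[5,50,95]).round(3),rect(P[:,:2]))
E
```

```text
now shift [-0.0001 -0.0004  0.0966]
after turn shift [-0.0001 -0.0004  0.0966]
tool turn -0.006 pos [0.5536 0.0915 0.1006] yaw -1.757 tilt 0.0003 q [ 0.51  0.29 -0.41 -0.   -0.88 -0.7 ] w 0.0656 F [ 0.1  0.1 -0.1] t 30.15
loupe_center 0.67 [296.1 185.5 335.2 269.2] 2472 [0.008 0.011 0.013] (array([556.9,  78.4]), [60.6, 25.4], 1.402)
white 1250 (array([559.2,  90.9]), [35.1, 22.6], 1.283)
```

View pics/w11.png

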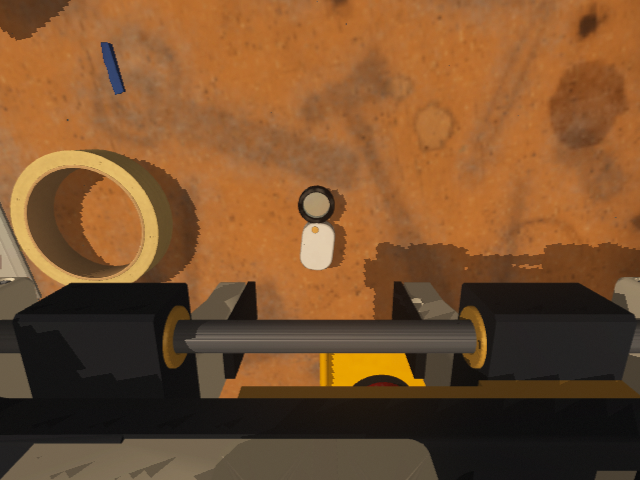

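View pics/t11.png

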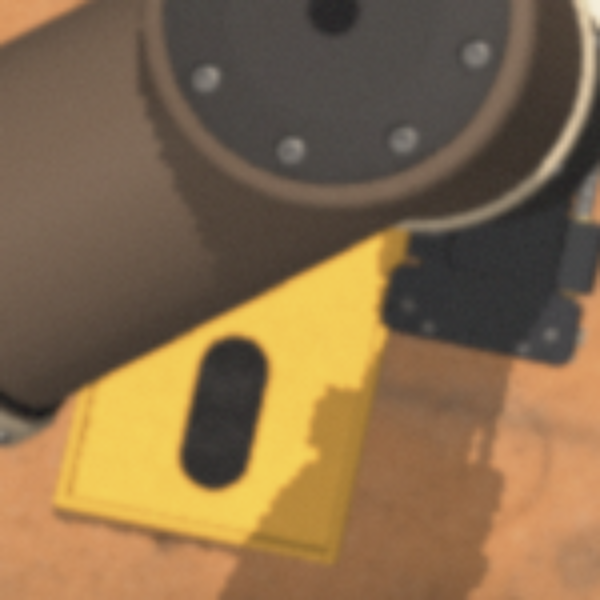

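The loupe is between the jaws, with the white case at (318,246). The lid is hidden from the top camera by the arm. Grasping the case.

Emit:
apply_moves --pt "0.2 0.0003 -0.0018 0.02 -0.006" --pt "0.2 0 0 0.032 0" --pt "0.2 0 0 0.028 0" --pt "0.2 0 0 0.011 0" --pt "0.2 0 0 0.004 0" --pt "0.2 0 0 0 0" --pt "-1 0 0 0 0" --pt "-1 0 0 0 0" --pt "-1 0 0 0 0" --pt "-1 0 0 0 0" --pt "-1 0 0 0 0" --pt "-1 0 0 0 0" --newtons 20

```text
t: 31.35
eef_pos: [0.5557, 0.0909, 0.0064]
ee_rot: [-3.14, 0.001, -1.75]
force: [-0.1, 0.2, 4.4]
width: 0.0231
```

Emit:
apply_moves --pt "-1 0 0 0 0" --pt "-1 0 0 0 0" --pt "-1 0 0 0 0" --pt "-1 0 0 -0.015 0" --pt "-1 0 0 -0.035 0" --pt "-1 0 0 -0.035 0" --pt "-1 0 0 -0.015 0" --pt "-1 0 0 0 0" --pt "-1 0 0 0 0"

```text
t: 32.1
eef_pos: [0.5554, 0.0909, 0.1064]
ee_rot: [-3.14, 0.002, -1.75]
force: [-0.4, -0.9, -2.0]
width: 0.0231
```

```bash
python3 go.py .4007 .264 .10 -.178; python3 - <<'E'
from h import *
f=eyes.grab_frame("wrist")
cv2.imwrite("pics/w12.png",f["color"][:,:,::-1])
E
```

```text
now shift [-0.1427  0.1831  0.0064]
after turn shift [-0.1829 -0.1429  0.0064]
tool turn -1.572 pos [0.5554 0.0909 0.1064] yaw -1.75 tilt 0.0022 q [ 0.51  0.28 -0.4  -0.   -0.89 -0.69] w 0.0231 F [-0.4 -0.9 -2. ] t 32.1
```

View pics/w12.png

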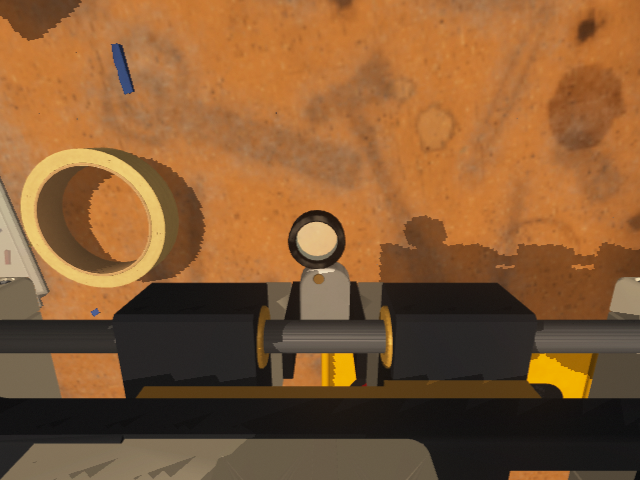

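The loupe is held by the case with the lens ring towards tool +x. Turning and carrying it to the yellow tray.

Emit:
apply_moves --pt "-1 0 0 0 -0.105" --pt "-1 0 0 0 -0.105" --pt "-1 0 0 0 -0.105" --pt "-1 0 0 0 -0.105" --pt "-1 0 0 0 -0.105" --pt "-1 0 0 0 -0.105" --pt "-1 0 0 0 -0.105" --pt "-1 0 0 0 -0.105" --pt "-1 0 0 0 -0.105" --pt "-1 0 0 0 -0.105" --pt "-1 0 0 0 -0.105" --pt "-1 0 0 0 -0.105"

```text
t: 33.15
eef_pos: [0.5541, 0.0902, 0.1036]
ee_rot: [3.139, 0.002, -0.485]
force: [-0.2, 0.2, -0.8]
width: 0.0231
```

Emit:
apply_moves --pt "-1 0 0 0 -0.105" --pt "-1 0 0 0 -0.105" --pt "-1 0 0 0 -0.102" --pt "-1 -0.013 -0.01 0 0" --pt "-1 -0.026 -0.0205 0 0" --pt "-1 -0.026 -0.0205 0 0" --pt "-1 -0.026 -0.0205 0 0" --pt "-1 -0.026 -0.0205 0 0" --pt "-1 -0.026 -0.0205 0 0" --pt "-1 -0.026 -0.0205 0 0" --pt "-1 -0.013 -0.01 0 0" --pt "-1 0 0 0 0"

```text
t: 34.15
eef_pos: [0.3991, 0.2649, 0.1043]
ee_rot: [3.14, 0.001, -0.175]
force: [0.5, 0.3, -1.6]
width: 0.023
```

Emit:
apply_moves --pt "-1 0 0 0 0" --pt "-1 0 0 0 0"

```text
t: 34.32
eef_pos: [0.401, 0.263, 0.1046]
ee_rot: [3.14, 0.001, -0.177]
force: [0.3, -1.0, -0.1]
width: 0.0235
```

```bash
python3 go.py .4007 .264 .0095 -.178; python3 - <<'E'
from h import *
f=eyes.grab_frame("wrist");C=cloud(f)
cv2.imwrite("pics/w13.png",f["color"][:,:,::-1])
f2=eyes.grab_frame("top"); C=cloud(f2); cv2.imwrite("pics/t13.png",cv2.resize(f2["color"][210:360,110:260,::-1],(600,600)))
for n in("red_lid_center",):
  for a in outline_of(n,f2)[:1]:
    P=C[a["region"]]; print(n,a["score"],np.array(a["extent"]),len(P),np.percentile(P[:,2],[5,50,95]).round(3),rect(P[:,:2]))
E
```

```text
now shift [-0.0005 -0.0009  0.0951]
after turn shift [-0.0005 -0.0009  0.0951]
tool turn 0.0005 pos [0.401  0.263  0.1046] yaw -0.1775 tilt 0.0021 q [ 0.99  0.16 -0.57 -0.   -0.84  0.4 ] w 0.0235 F [ 0.3 -1.  -0.1] t 34.3167
red_lid_center 0.73 [453.5 237.5 480.7 261. ] 430 [0.014 0.02  0.023] (array([ 515.9, -193.6]), [332.2, 43.1], -1.304)
```

View pics/w13.png

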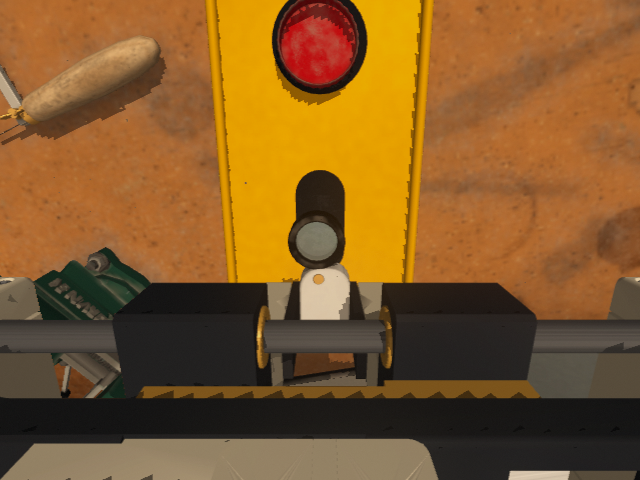

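View pics/t13.png

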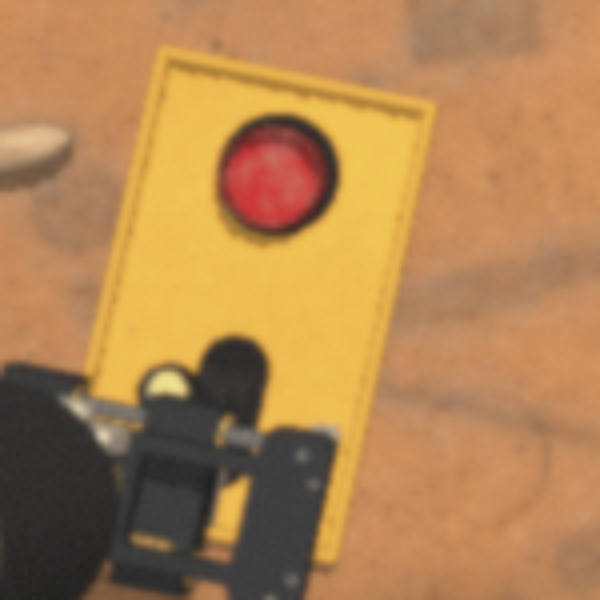

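```bash
python3 - <<'E'
from h import *
f=eyes.grab_frame("scene");C=cloud(f).reshape(-1,3)
m=(C[:,0]>.2)&(C[:,0]<.6)&(C[:,1]>.33)&(C[:,1]<.6)&(C[:,2]>.05)&(C[:,2]<.3)
P=C[m]; print(len(P),P.min(0) if len(P) else 0,P.max(0) if len(P) else 0)
cv2.imwrite("pics/s14.png",f["color"][200:480,130:450,::-1])
f=eyes.grab_frame("wrist");C=cloud(f).reshape(-1,3)
m=(C[:,0]>.2)&(C[:,0]<.6)&(C[:,1]>.33)&(C[:,1]<.6)&(C[:,2]>.03)&(C[:,2]<.3)
P=C[m]; print(len(P),P.min(0) if len(P) else 0,P.max(0) if len(P) else 0)
E
```

```text
4375 [0.28683304 0.33000211 0.05002978] [0.45578222 0.48553139 0.21722052]
9161 [0.320949   0.33002019 0.03000093] [0.45616786 0.48303823 0.18995339]
```

View pics/s14.png

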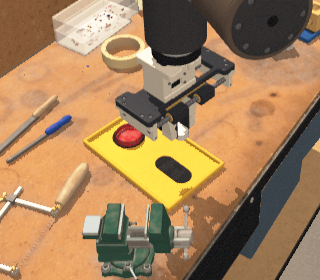

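```bash
python3 - <<'E'
from h import *
for c in("scene","wrist","top"):
    f=eyes.grab_frame(c);C=cloud(f).reshape(-1,3)
    for z0 in np.arange(.03,.2,.02):
        m=(C[:,0]>.2)&(C[:,0]<.6)&(C[:,1]>.31)&(C[:,1]<.6)&(C[:,2]>z0)&(C[:,2]<z0+.02)
        P=C[m]
        if len(P)>20: print(c,z0.round(2),len(P),"x",np.percentile(P[:,0],[1,99]).round(3),"y",np.percentile(P[:,1],[1,10,50,99]).round(3))
E
```

```text
scene 0.03 849 x [0.286 0.396] y [0.394 0.405 0.433 0.479]
scene 0.05 1323 x [0.29  0.415] y [0.369 0.387 0.427 0.483]
scene 0.07 1450 x [0.313 0.428] y [0.364 0.403 0.443 0.482]
scene 0.09 355 x [0.317 0.404] y [0.391 0.401 0.43  0.473]
scene 0.17 360 x [0.37  0.452] y [0.31  0.313 0.346 0.356]
scene 0.19 345 x [0.371 0.455] y [0.31  0.313 0.353 0.362]
wrist 0.03 1994 x [0.324 0.423] y [0.417 0.422 0.432 0.48 ]
wrist 0.05 1799 x [0.341 0.421] y [0.414 0.421 0.435 0.453]
wrist 0.07 673 x [0.349 0.41 ] y [0.393 0.395 0.401 0.432]
wrist 0.17 7507 x [0.419 0.455] y [0.311 0.315 0.336 0.342]
wrist 0.19 1171 x [0.436 0.439] y [0.31  0.311 0.315 0.322]
top 0.07 71 x [0.416 0.431] y [0.456 0.459 0.466 0.485]
top 0.17 38 x [0.438 0.453] y [0.31  0.312 0.327 0.344]
top 0.19 27 x [0.441 0.453] y [0.325 0.326 0.337 0.35 ]
```

```bash
python3 - <<'E'
from h import *
f=eyes.grab_frame("scene");C=cloud(f).reshape(-1,3)
m=(C[:,0]>.2)&(C[:,0]<.6)&(C[:,1]>.3)&(C[:,1]<.4)&(C[:,2]>.04)&(C[:,2]<.15)
P=C[m]
for x in np.arange(.28,.48,.01):
    q=P[(P[:,0]>=x)&(P[:,0]<x+.01)]
    if len(q): print(x.round(2),len(q),"ymin",q[:,1].min().round(3),np.percentile(q[:,1],20).round(3),"zmax",q[:,2].max().round(3))
E
```

```text
0.28 37 ymin 0.388 0.392 zmax 0.054
0.29 79 ymin 0.38 0.386 zmax 0.057
0.3 105 ymin 0.371 0.379 zmax 0.063
0.31 117 ymin 0.358 0.366 zmax 0.076
0.32 43 ymin 0.362 0.391 zmax 0.076
0.33 63 ymin 0.385 0.389 zmax 0.092
0.34 43 ymin 0.386 0.39 zmax 0.093
0.35 19 ymin 0.393 0.396 zmax 0.092
```

The vise's nearest parts are at y≥0.385, with its handle at x≤0.325, while the gripper body spans x 0.37–0.455 and y≤0.362. That clears, so I'm lowering.

Emit:
apply_moves --pt "-1 -0.0005 -0.0005 0.02 0" --pt "-1 0 0 0.03 0" --pt "-1 0 0 0.024 0" --pt "-1 0 0 0.012 0" --pt "-1 0 0 0.005 0" --pt "-1 0 0 0.0015 0" --pt "-1 0 0 0 0" --pt "-1 0 0 0 0"

```text
t: 35.43
eef_pos: [0.4015, 0.2648, 0.0139]
ee_rot: [-3.14, -0.001, -0.178]
force: [0.1, 0.9, -0.1]
width: 0.0228
```

```bash
python3 go.py .4007 .264 .0095 -.178
```

```text
now shift [-0.0006  0.0009  0.0044]
after turn shift [-0.0006  0.0009  0.0044]
tool turn 0.0004 pos [0.4015 0.2648 0.0139] yaw -0.1776 tilt 0.0015 q [ 0.99  0.3  -0.67  0.   -0.6   0.4 ] w 0.0228 F [ 0.1  0.9 -0.1] t 35.4333
```

Emit:
apply_moves --pt "-1 0 0 0.0025 0" --pt "-1 0 0 0.001 0" --pt "-1 0 0 0 0" --pt "-1 0 0 0 0"

```text
t: 35.77
eef_pos: [0.4013, 0.2648, 0.0103]
ee_rot: [-3.14, -0.001, -0.177]
force: [-1.4, 0.1, 5.3]
width: 0.0228
```

Emit:
apply_moves --pt "0 0 0 0 0" --pt "0 0 0 0 0" --pt "0 0 0 0 0" --pt "0 0 0 0 0" --pt "0 0 0 -0.02 0" --pt "0 0 0 -0.035 0" --pt "0 0 0 -0.035 0" --pt "0 0 0.01 -0.015 0" --pt "0 0 0.03 0 0" --pt "0 0 0.035 0 0" --pt "0 0 0.035 0 0" --pt "0 0 0.035 0 0"

```text
t: 36.77
eef_pos: [0.3746, 0.1201, 0.1145]
ee_rot: [-3.141, 0.0, -0.177]
force: [1.7, -0.2, 0.3]
width: 0.044
```

Emit:
apply_moves --pt "0 0 0.035 0 0" --pt "0 0 0.035 0 0" --pt "0 0 0.035 0 0" --pt "0 0 0.03 0 0" --pt "0 0 0 0 0" --pt "0 0 0 0 0"

```text
t: 37.27
eef_pos: [0.351, -0.0127, 0.1146]
ee_rot: [-3.141, -0.0, -0.181]
force: [0.3, 0.5, 0.7]
width: 0.0443
```

```bash
cat > chk.py <<'E'
from h import *
import sys
tag=sys.argv[1]
B=dict(o=np.array([475.4,-314.2]),a=-.161); Y=dict(o=np.array([466.9,254.3]),a=-.177)
for c in("top","scene"):
    f=eyes.grab_frame(c);C=cloud(f)
    if c=="top": cv2.imwrite(f"pics/t{tag}.png",cv2.resize(f["color"][200:365,100:530,::-1],(800,307)))
    else: cv2.imwrite(f"pics/s{tag}.png",cv2.resize(f["color"][170:420,200:500,::-1],(720,600)))
    for n,h,T in(("doming_cube_center",.054,B),("punch_center",.014,B),("wax_center",.021,B),("loupe_center",.015,Y),("red_lid_center",.014,Y),("steel_block_center",.038,0),("fire_brick_center",.03,0),("tape_roll_center",.025,0)):
      for a in outline_of(n,f)[:2]:
        P=C[a["region"]]; P=P[abs(P[:,2]-h)<.009]
        if len(P)<10: print(c,n,a["score"],"few",a["extent"]);continue
        r=rect(P[:,:2]); s=""
        if T:
            d=r[0]-T["o"]; s=("tray xy",np.round([d[0]*np.cos(T["a"])+d[1]*np.sin(T["a"]),-d[0]*np.sin(T["a"])+d[1]*np.cos(T["a"])],1),"ang",round(r[2]-T["a"],3))
        print(c,n,round(a["score"],2),"zmax",P[:,2].max().round(3),r,s)
E
python3 chk.py 20
```

```text
top doming_cube_center 0.72 zmax 0.059 (array([ 395.6, -301. ]), [51.3, 50.2], 1.41) ('tray xy', array([-80.9,   0.2]), 'ang', 1.571)
top doming_cube_center 0.52 few [364.2, 154.0, 400.3, 198.0]
top punch_center 0.69 zmax 0.02 (array([ 473.6, -312.7]), [66.5, 9.9], -0.163) ('tray xy', array([-2. ,  1.2]), 'ang', -0.002)
top punch_center 0.2 zmax 0.021 (array([411. , 264.8]), [60.7, 28.2], -0.141) ('tray xy', array([-156.4,  561.2]), 'ang', 0.02)
top wax_center 0.55 zmax 0.026 (array([ 551.4, -325. ]), [41.5, 40.4], 0.019) ('tray xy', array([76.7,  1.5]), 'ang', 0.18)
top loupe_center 0.74 zmax 0.021 (array([411., 265.]), [60.7, 28.5], -0.111) ('tray xy', array([-56.9,   0.7]), 'ang', 0.066)
top loupe_center 0.52 zmax 0.024 (array([704.1,  44.6]), [98.2, 95.9], 1.462) ('tray xy', array([ 270.4, -164.7]), 'ang', 1.639)
top red_lid_center 0.94 zmax 0.022 (array([528.5, 244.3]), [50.4, 49.0], 0.979) ('tray xy', array([62.4,  1. ]), 'ang', 1.156)
top steel_block_center 0.94 zmax 0.045 (array([ 431.3, -177.6]), [62.4, 48.0], 0.878) 
top steel_block_center 0.3 few [254.0, 142.9, 306.4, 196.6]
top fire_brick_center 0.6 zmax 0.036 (array([ 696.7, -154. ]), [76.7, 56.3], 0.205) 
top tape_roll_center 0.95 zmax 0.029 (array([705.2,  43.2]), [97.4, 94.9], 0.039) 
scene wax_center 0.65 zmax 0.025 (array([ 562.2, -319.8]), [40.2, 13.1], -1.06) ('tray xy', array([86.6,  8.4]), 'ang', -0.899)
scene loupe_center 0.74 zmax 0.021 (array([411.5, 263.5]), [60.4, 26.4], -0.06) ('tray xy', array([-56.2,  -0.7]), 'ang', 0.117)
scene steel_block_center 0.36 few [409.8, 247.7, 413.3, 251.4]
scene fire_brick_center 0.9 zmax 0.036 (array([ 695.4, -154.8]), [76.5, 59.2], 0.202) 
scene tape_roll_center 0.57 zmax 0.029 (array([707.6,  41. ]), [105.0, 96.6], -0.669)
```

View pics/t20.png

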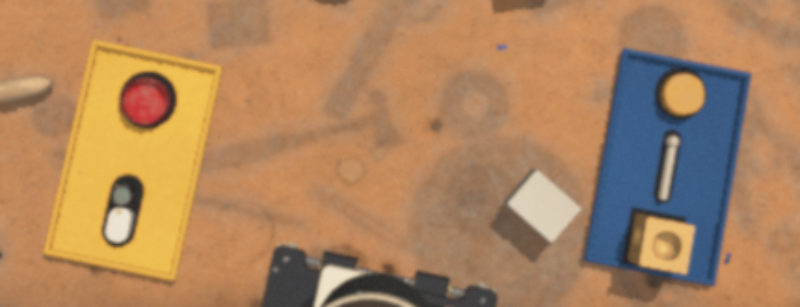

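View pics/s20.png

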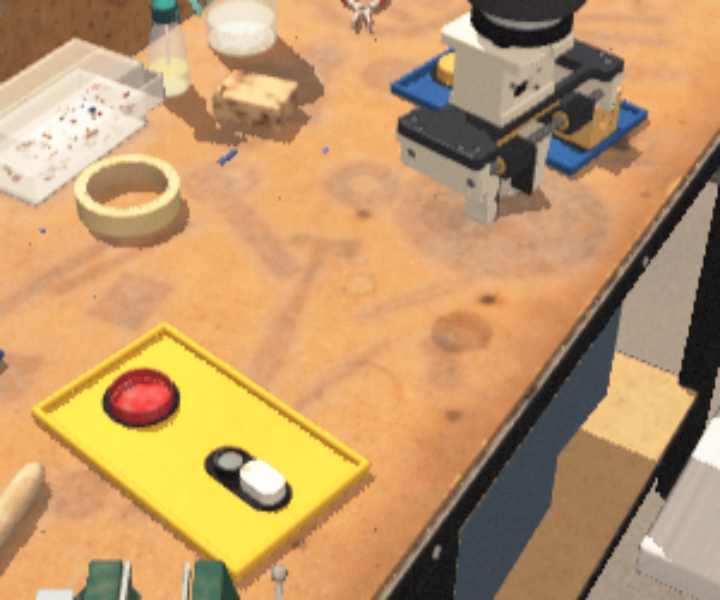

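Both pictures show everything flat on its outline. The top camera puts every item within about 3.5 mm of its target and the bystanders unmoved, so I'm handing in.

```bash
python3 -c "
from station import job,arm
print(job.job_done()); print(arm.get_state()['t'])"
```

```text
the job is handed in; nothing more can be done
None
the job is handed in; nothing more can be done
```

Both kits are made up and the job is handed in at about 38 s on the robot's clock. The cube, wax and punch are in the blue tray; the red lid (open side up) and the loupe are in the yellow tray.

**Placement, from the last top-camera check (tray frame):**

| Item | x measured (mm) | x target (mm) | y measured (mm) |
|---|---|---|---|
| Cube | -80.9 | -80 | +0.2 |
| Punch | -2.0 | 0 | +1.2 |
| Wax | 76.7 | 80 | +1.5 |
| Loupe | -56.9 | -55 | +0.7 |
| Lid | 62.4 | 65 | +1.0 |

- **Angles:** the punch and cube are within about 0.01 rad of the tray axes. The loupe reads 0.07 rad off from the top camera and 0.12 from the scene camera, against a limit of 0.3.
- **Bystanders:** the top camera had the steel block and fire brick within 1 mm of their first readings, and the tape roll within about 2 mm (measurement noise).

**Checks that disagreed or failed:**
- The scene camera put the wax about 10 mm from the top-camera reading, at (86.6, 8.4). The gripper was hiding most of it, so I discounted that.
- The scene camera also did not detect the cube, punch or lid, and caught only a sliver of the steel block, so those rest on the top camera alone.
- The wrist camera read a steady 2–3 mm further in x than the top camera when picking.

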